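Tighten a filter cavity cover crosswise

TASK

Close up the filter cavity: its cover lies loose on the RF gasket under four bar knobs that are each still slack by an unknown part of a turn. Tighten the knobs clockwise by hand in two passes, each pass crosswise (after each knob the one straight across from it, then the other pair): first about a twelfth of a turn on each, so that the cover stays even, then each one home until the turning torque has climbed to about 0.5 N m, without forcing it much beyond and crushing the gasket. Leave the parts lying on the desk where they are.

Things in the scene. Friction and masses are not known exactly. Their poses are not given: they have to be found in the camera images.
- cavity: A round cast-aluminium RF filter cavity bolted to the tiled desk: drum 152 mm across and 70 mm high with a 168 mm rim, two coaxial sockets at its +y and -y sides (reaching 107 mm from the axis, top 46 mm above the desk). Origin: centre of its underside, on the desk; z up. It may stand turned by up to 40 degrees either way. It does not move.
- cover: Grey round cover, 164 mm across, 8 mm thick, on the gasket; origin at the centre of its underside, 72 mm above the desk; brass adjuster 24 mm wide, 8 mm high in its middle. Turning a knob takes 0.1 to 0.16 N m until the cover is home under it, then 0.22 N m and from there 2.5 N m more per rad. Held still, friction (0.1, once home 0.22 N m) can lower the torque read by up to twice itself; let go, a knob keeps what friction holds.
- collar_mid1 (a point): Point on the turning axis of knob 1, at half height of its brass collar, 86 mm above the desk. It sinks with the thread, 2 mm a turn, until the cover is home; the grip point sinks so from there on.
- grip1 (a point): Knob 1, at the cavity's +x, 58 mm from its axis, across from knob 3. Brass collar 25 mm wide, 81 to 90 mm above the desk; on it a black grip bar 40 long, 12 thick, 26 mm high (top at 116 mm), white line on top, pointing any way. Point on the turning axis 105 mm above the desk; z up, x along the bar; pinch its 12 mm. Clockwise from above tightens; the cover is home under it 0.65 to 1.45 rad from the start.
- collar_mid2 (a point): Point on the turning axis of knob 2, at half height of its brass collar, 86 mm above the desk. It sinks with the thread, 2 mm a turn, until the cover is home; the grip point sinks so from there on.
- grip2 (a point): Knob 2, at the cavity's +y, 58 mm from its axis, across from knob 4. Brass collar 25 mm wide, 81 to 90 mm above the desk; on it a black grip bar 40 long, 12 thick, 26 mm high (top at 116 mm), white line on top, pointing any way. Point on the turning axis 105 mm above the desk; z up, x along the bar; pinch its 12 mm. Clockwise from above tightens; the cover is home under it 0.65 to 1.45 rad from the start.
- collar_mid3 (a point): Point on the turning axis of knob 3, at half height of its brass collar, 86 mm above the desk. It sinks with the thread, 2 mm a turn, until the cover is home; the grip point sinks so from there on.
- grip3 (a point): Knob 3, at the cavity's -x, 58 mm from its axis, across from knob 1. Brass collar 25 mm wide, 81 to 90 mm above the desk; on it a black grip bar 40 long, 12 thick, 26 mm high (top at 116 mm), white line on top, pointing any way. Point on the turning axis 105 mm above the desk; z up, x along the bar; pinch its 12 mm. Clockwise from above tightens; the cover is home under it 0.65 to 1.45 rad from the start.
- collar_mid4 (a point): Point on the turning axis of knob 4, at half height of its brass collar, 86 mm above the desk. It sinks with the thread, 2 mm a turn, until the cover is home; the grip point sinks so from there on.
- grip4 (a point): Knob 4, at the cavity's -y, 58 mm from its axis, across from knob 2. Brass collar 25 mm wide, 81 to 90 mm above the desk; on it a black grip bar 40 long, 12 thick, 26 mm high (top at 116 mm), white line on top, pointing any way. Point on the turning axis 105 mm above the desk; z up, x along the bar; pinch its 12 mm. Clockwise from above tightens; the cover is home under it 0.65 to 1.45 rad from the start.
- disc: Pale green ceramic capacitor disc lying flat on the desk, 32 mm across, 7 mm thick, origin at the centre of its underside. Bystander. (Left of the parts, a fixed magnifier on a swing arm holds its 120 mm lens 285 mm above the desk, all at y over 0.35 m.)
- tagstrip: Amber bakelite tag strip lying on the desk, 14 x 76 mm, 17 mm high over its five brass tags, origin at the centre of its underside, y along its length. Bystander.
- barrel: Brass attenuator barrel standing on end on the desk, 24 mm across the foot, 54 mm high, origin at the centre of its underside. Bystander.
- ground: Steel grounding stud, 8 mm thick and 41 mm high, on a copper foot 50 x 30 mm fixed to the desk; origin at the centre of its underside. Bystander.
Mind the look-alikes: they are no part of the job. Of the things like the cavity, leave any that is green or purple; of the rest the smaller one is meant.

How it is judged:
By the outcome, as a careful person would: the job done as asked, in the order asked, and still so for the second after the job is handed in, with the robot touching nothing.
It also fails if it takes over 72 s, if anything falls off the work surface, if the arm or the gripper's body presses on something with over 40 N, if the wrist force passes 120 N, or if a joint passes its speed limit or range.

ROBOT

A 6-joint arm with a two-finger parallel gripper is mounted at the origin on the work surface. World frame = base frame: x ahead of the robot, y to its left, z up, the work surface at z = 0. Lengths are in m, angles in rad, forces in N, time in s.
With the tool pointing down it reaches from about 0.35 to 0.975 m from the base axis. Payload 4.9 kg.
Tool frame: the origin (TCP) lies at the very end of the fingers, on their centre line; the grasp point (between the pads) lies 19 mm behind it (manip.hold_point_z is the distance from the TCP to the grasp point, in m); z points along the fingers, y is the direction in which the jaws open and shut (so a half turn about z gives the same grasp; the last joint's range is limited). The gripper opens to 85 mm and grips with 20 to 120 N. Pads are 22 mm wide; open, the fingers measure 114 mm over their backs; the gripper's body (76 mm by 85 mm) begins 54 mm behind the grasp point. The pads swing forward as they close: fully open they stand 13 mm farther back than shut.
Start: joints at [-1.435, 0.053, 1.613, -0, 1.476, -0.119], TCP at [0.158, -0.605, 0.231] pointing down, gripper open.
Joint ranges: [-3.01, 3.01], [-1.01, 2.22], [0.06, 2.58], [-1.02, 4.17], [0.09, 2.62], [-3.14, 3.14]. Speed limits (rad/s): [2.57, 2.57, 3.14, 3.14, 3.14, 3.14].

INTERFACE

Orientations are given as a unit quaternion [w, x, y, z].
In Python, from plant import monitor, grab_frame, camera_params, ticket, manip gives the robot as it stands.
- The arm moves only by the tool play_rows, never from a script. Its argument "commands" is a list of rows, each an object of numbers: "dx", "dy", "dz": the shift along the tool's x, y, z in cm; "rx", "ry", "rz": the turn, a rotation vector about the tool's x, y, z in rad; "claw": the closure, from 0 (fully open) to 1 (shut). In form: [{"dx": .., "dy": .., "dz": .., "rx": .., "ry": .., "rz": .., "claw": ..}, ...]. A call has 1 to 5 rows; each row is the pose to reach, as a shift and turn from the pose measured when the call began, along the tool's axes at that moment; what a row does not reach only later rows make up. A row lasts 1/10 s, in which the tool goes at most 50 mm and 8.59 degrees, less where a joint would pass 70% of its speed; a pose out of reach is approached as far as the arm can. A call with a gripper value outside its range is refused whole. The fingers move at their own pace and stop on an object; the grip force is fixed at half the most. Time passes only in rows, so rows that repeat a pose let the fingers close. It gives the time, the measured TCP pose, the force and the opening at its end, in the units of the state.
- monitor.state(): the state, without advancing time (a new reading comes with each control period).
- grab_frame(name): name is "side" or "top"; returns the picture (400x640x3 uint8, blue, green, red); there is no depth.
- camera_params(name): a dict with "fx", "fy", "cx", "cy" (pixels), "rvec" (rotation vector, rad) and "tvec" (3), from world to camera coordinates, as OpenCV has them. Camera axes: x right, y down, z forward; pixel columns grow to the right and rows downward; lengths in m; the calibration is good to about 2 mm. A picture is of the moment at which its call begins. camera_params takes no time and is no camera call.
- ticket.job_done(): hands the job in, once; it reports no verdict.
The state is a dict: "time": time; "joint_pos": joint angles; "joint_vel": joint speeds; "joint_efforts": joint torques, N m; "tool_pos": TCP position; "tool_rot": TCP orientation; "contact_force": force on the tool from outside, world axes, zero at the start; "ft_torque": the same for the moment, N m; "gripper_width": opening from 0.0 (shut) to 1.0 (fully open).
Only numpy, scipy, OpenCV 4.12 (cv2) and the standard library are available. Lean on these libraries where they do the work, as an engineer would, in place of code of your own. Each camera call takes 0.05 s, during which the arm holds its last target.

## Working session

There is one attempt and no reset: what is moved stays moved. The work goes in short steps, Python scripts to look and compute and a tool call to move; the robot and the scene stay as the last step left them, time stands still between calls to the robot, and variables do not carry over. Pictures are saved under pics/ and viewed, and the job is handed in when it is done.

Besides the shell and the picture viewer there is one more tool, called after "Emit:" as a command line: name --argument value ..., lists and objects as JSON in quotes. play_rows: Moves the arm, as the interface text tells. Its arguments: {"type":"object","properties":{"commands":{"type":"array"}},"required":["commands"]}

```bash
ls; mkdir -p pics; python3 - <<'E'
from plant import monitor, grab_frame, camera_params, ticket, manip
import cv2
s=monitor.state();print(s)
print([a for a in dir(manip) if a[0]!='_'])
for n in('top','side'):
    cv2.imwrite(f'pics/{n}0.png',grab_frame(n));print(camera_params(n))
E
```

```text
pics
{'time': 0.0, 'joint_pos': array([-1.43497936e+00,  5.33484151e-02,  1.61429853e+00, -1.40114010e-06,
        1.47597474e+00, -1.19012048e-01]), 'joint_vel': array([ 0.00163396,  0.00085812, -0.00026331, -0.00078548, -0.00011544,
        0.0006083 ]), 'joint_efforts': array([ 2.70475011e-04, -3.93687451e+01, -3.70170879e+01, -2.77263064e-05,
        7.11252593e-03,  7.60346410e-06]), 'tool_pos': array([ 0.15745843, -0.60420176,  0.23006553]), 'tool_rot': array([-1.01447643e-03,  9.91893228e-01,  1.27070038e-01, -9.22167760e-06]), 'contact_force': array([-0.4781249 ,  0.11752468, -0.41481315]), 'ft_torque': array([-0.00215816, -0.01638136, -0.00990208]), 'gripper_width': 0.9994701077282235}
['IKError', 'hold_point_z']
{'fx': 455.14210909837624, 'fy': 455.14210909837624, 'cx': 315.4606672160387, 'cy': 196.68024326930004, 'rvec': array([ 2.16315007, -2.18350682,  0.08754519]), 'tvec': array([-0.09177422,  0.49121374,  1.34636679])}
{'fx': 372.2470942338049, 'fy': 372.2470942338049, 'cx': 317.88562982652036, 'cy': 198.82284193251115, 'rvec': array([ 0.63701458, -2.72546383,  0.98520674]), 'tvec': array([0.40299804, 0.28765878, 0.78052751])}
```

View pics/top0.png

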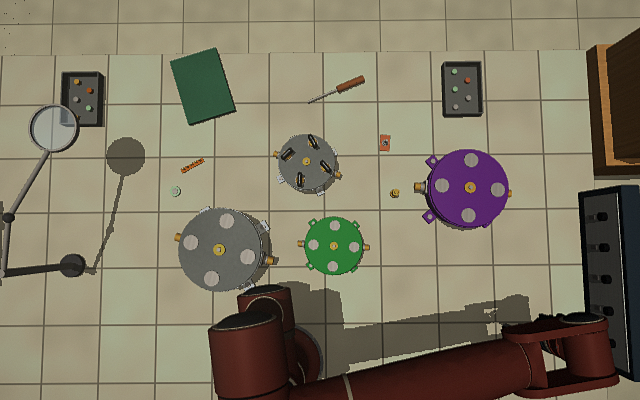

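View pics/side0.png

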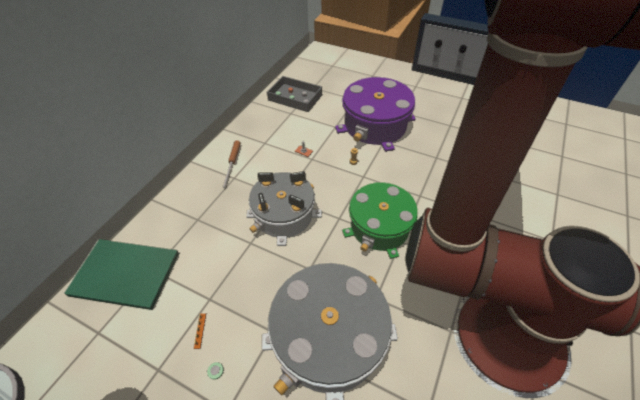

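In the top view the candidates are grey (307,163), larger grey (220,250), green (334,245) and purple (468,188). The smaller grey one at (307,163) fits, and it is the only one with black bar knobs. I'll confirm that in an enlarged crop.

```bash
cat > h.py <<'E'
import numpy as np, cv2
from plant import monitor, grab_frame, camera_params, ticket, manip
def ray(n,uv,z):
    p=camera_params(n);R=cv2.Rodrigues(p['rvec'])[0];t=p['tvec']
    c=-R.T@t; d=R.T@np.array([(uv[0]-p['cx'])/p['fx'],(uv[1]-p['cy'])/p['fy'],1])
    return c+d*(z-c[2])/d[2]
def proj(n,P):
    p=camera_params(n);R=cv2.Rodrigues(p['rvec'])[0]
    q=R@np.asarray(P,float)+p['tvec'];return np.array([p['fx']*q[0]/q[2]+p['cx'],p['fy']*q[1]/q[2]+p['cy']])
E
python3 - <<'E'
import cv2,numpy as np
from h import *
a=cv2.imread('pics/top0.png')[120:205,260:355]
b=cv2.imread('pics/side0.png')[160:250,235:335]
cv2.imwrite('pics/crop0.png',cv2.resize(a,None,fx=8,fy=7,interpolation=cv2.INTER_CUBIC)[:600]);
cv2.imwrite('pics/crop1.png',cv2.resize(b,None,fx=6,fy=6,interpolation=cv2.INTER_CUBIC))
for n,uv,z in(('top',(307,161),.088),('side',(281,195),.088)):print(ray(n,uv,z))
for n in('top','side'):
    p=camera_params(n);R=cv2.Rodrigues(p['rvec'])[0];print(-R.T@p['tvec'])
E
```

```text
[ 0.5877569  -0.07339859  0.088     ]
[ 0.58512468 -0.06570409  0.088     ]
[ 0.37082684 -0.10531561  1.38340632]
[0.22125495 0.42594069 0.78993605]
```

View pics/crop0.png

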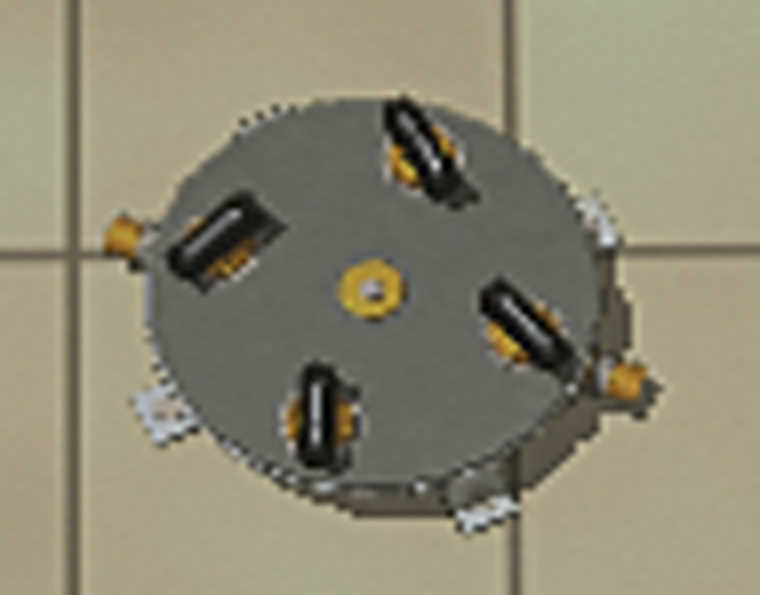

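View pics/crop1.png

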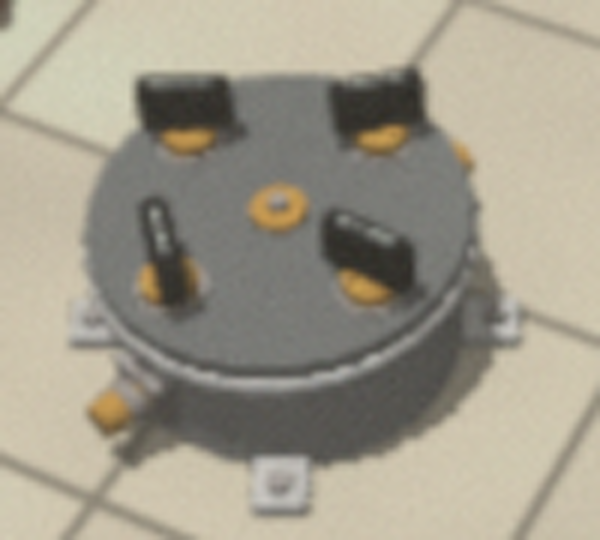

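```bash
python3 - <<'E'
from h import *
# collar / adjuster / sockets by brass mask ; bars by dark mask
for n,roi in(('top',(260,120,95,85)),('side',(235,160,100,90))):
    im=np.mean([grab_frame(n) for _ in range(4)],0).astype(np.uint8)
    cv2.imwrite(f'pics/avg_{n}.png',im)
    x,y,w,h=roi;c=im[y:y+h,x:x+w];hsv=cv2.cvtColor(c,cv2.COLOR_BGR2HSV)
    brass=cv2.inRange(hsv,(12,130,90),(30,255,255))
    dark=cv2.inRange(c,(0,0,0),(48,48,48))
    for nm,m,z in(('brass',brass,.088),('dark',dark,.105)):
        k,l,st,ce=cv2.connectedComponentsWithStats(m,connectivity=8)
        for i in range(1,k):
            if st[i,4]>=6:
                uv=ce[i]+[x,y];print(n,nm,st[i,4],uv.round(1),ray(n,uv,z)[:2].round(4))
    if n=='top':
        g=cv2.cvtColor(c,cv2.COLOR_BGR2GRAY)
        print(g[15:32,44:62]);
E
```

```text
top brass 9 [309.8 143.4] [ 0.6389 -0.0818]
top brass 20 [274.9 153.4] [0.611 0.019]
top brass 7 [288.  157.1] [ 0.5995 -0.0187]
top brass 38 [306.  160.8] [ 0.5884 -0.0706]
top brass 12 [322.9 168.7] [ 0.565 -0.119]
top brass 20 [337.7 174. ] [ 0.549  -0.1612]
top brass 8 [302.5 179.5] [ 0.5343 -0.0601]
top dark 55 [312.9 141.8] [ 0.6399 -0.091 ]
top dark 63 [287.  153.9] [ 0.606  -0.0171]
top dark 54 [325.2 166.7] [ 0.5681 -0.1254]
top dark 57 [299.5 180. ] [ 0.5308 -0.0522]
[[ 95  95  98 101  17  25  18  23  68 108 107 118 146 166 163 161 160 161]
 [ 98  97  99 104  17  34 101  17  24 106  96  93 102 120 149 168 166 164]
 [ 98  95  98 104  11  28 116  96  17  46 118  91  91  93 100 103 132 171]
 [ 99  97  97 103  38  18  54 112  18  22 115 145  91  92  92  92  97 113]
 [ 99  97  96  98 110  12  25  53  98  15  50 130 123  92  94  96  94  91]
 [ 99  98  96  95 147  41  15  32 113  89  19 137  90 125  93  97  98  96]
 [ 98  98  97 108 152 128  60  19  53 154  13  95 105 134  94  98  97  96]
 [ 99  99  98 111 121 132  62  10  27 120  87  28  54 174  95  97  96  96]
 [ 99 100  98 113 
[... 230 characters left out ...]
91 120  60  50  17  30  26  23  39  63 105  99  94]
 [ 97  98  97  97  97  96 117 129 132  25  19  22  31  53  50  58 100  97]
 [ 99  97  98  97  98  97  99 105 108  93  29  46  49  52  46  43 102  98]
 [ 99  97  97 100 102 102  97  97  96 101  93  97  43  45  97  95 101 100]
 [ 99  98 100  98 100 101  98  96  99  99  99 102  93  92 100 100  99  98]
 [ 98  98  98  98 100 102 100  97  98  99  99  99  99  98  97  96  96  97]]
side brass 22 [298.2 182.5] [ 0.5668 -0.1214]
side brass 18 [265.9 182.8] [ 0.6409 -0.0843]
side brass 25 [281.1 195.1] [ 0.5847 -0.0655]
side brass 9 [259.6 206.8] [ 0.613  -0.0104]
side brass 20 [295.2 207.6] [ 0.534  -0.0461]
side brass 19 [252.8 228.2] [0.5928 0.0504]
```

```bash
python3 - <<'E'
from h import *
for n,roi,th in(('top',(260,120,95,85),55),('side',(235,160,100,90),62)):
    im=cv2.imread(f'pics/avg_{n}.png')
    x,y,w,h=roi;c=im[y:y+h,x:x+w];g=cv2.cvtColor(c,cv2.COLOR_BGR2GRAY)
    dark=cv2.inRange(g,0,th)
    k,l,st,ce=cv2.connectedComponentsWithStats(dark,connectivity=8)
    vis=cv2.resize(c,None,fx=6,fy=6,interpolation=cv2.INTER_NEAREST)
    for i in range(1,k):
        if st[i,4]<40 or st[i,4]>300: continue
        b=(l==i).astype(np.uint8)
        cl=cv2.morphologyEx(b,cv2.MORPH_CLOSE,np.ones((3,3),np.uint8))
        sat=c.max(2).astype(int)-c.min(2)
        m=(cl>0)&(b==0)&(g>55)&(sat<45)
        v,u=np.nonzero(m); 
        if len(u)<4: print(n,ce[i],'few');continue
        P=np.array([ray(n,(a+x,bb+y),.116)[:2] for a,bb in zip(u,v)])
        vx,vy,_,_=cv2.fitLine(P.astype(np.float32),cv2.DIST_HUBER,0,.001,.001).ravel()
        d=np.array([vx,vy]);s=P@d;mid=P.mean(0)+d*((s.max()+s.min())/2-s.mean())
        print(n,st[i,4],'npx',len(u),'mid',mid.round(4),'len',round(np.ptp(s),4),'ang',round(np.degrees(np.arctan2(vy,vx))%180,1))
        for a,bb in zip(u,v): cv2.circle(vis,(a*6+3,bb*6+3),1,(0,0,255),-1)
    cv2.imwrite(f'pics/vis_{n}.png',vis)
E
```

```text
top 67 npx 13 mid [ 0.6432 -0.0892] len 0.0256 ang 27.7
top 70 npx 19 mid [ 0.604  -0.0161] len 0.026 ang 134.0
top 63 npx 14 mid [ 0.5699 -0.1248] len 0.0261 ang 40.0
top 61 npx 12 mid [ 0.5308 -0.0522] len 0.0311 ang 179.7
side [62.39772727 17.23863636] few
side [30.74712644 17.52873563] few
side [61.33695652 42.56521739] few
```

View pics/vis_top.png

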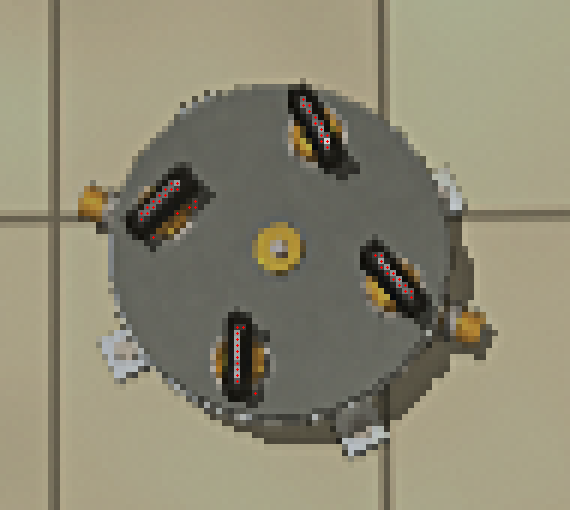

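View pics/vis_side.png

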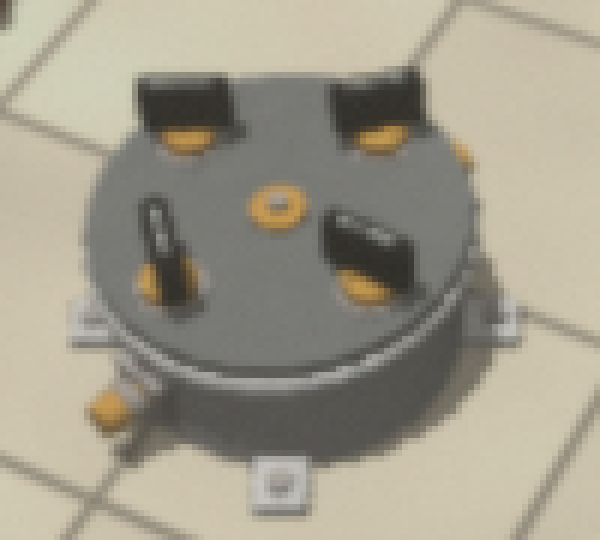

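```bash
python3 - <<'E'
from h import *
n='top';im=cv2.imread('pics/avg_top.png')
x,y,w,h=(260,120,95,85);c=im[y:y+h,x:x+w];g=cv2.cvtColor(c,cv2.COLOR_BGR2GRAY)
dark=cv2.inRange(g,0,55)
k,l,st,ce=cv2.connectedComponentsWithStats(dark,connectivity=8)
mids=[]
for i in range(1,k):
    if st[i,4]<40 or st[i,4]>300: continue
    b=(l==i).astype(np.uint8)
    cl=cv2.morphologyEx(b,cv2.MORPH_CLOSE,np.ones((3,3),np.uint8))
    sat=c.max(2).astype(int)-c.min(2)
    m=(cl>0)&(b==0)&(g>55)&(sat<45)
    v,u=np.nonzero(m);W=g[v,u]/100.
    P=np.array([ray(n,(a+x,bb+y),.116)[:2] for a,bb in zip(u,v)])
    ok=np.ones(len(P),bool)
    for _ in range(6):
        q=P[ok];w_=W[ok];mu=np.average(q,0,w_);C=np.cov(q.T,aweights=w_);e,V=np.linalg.eigh(C);r=np.abs((P-mu)@V[:,0])
        d=V[:,1]; ok=r<max(.0022,2*np.median(r[ok]))if _<3 else r<.0022
    s=P[ok]@d;mid=mu+d*((s.max()+s.min())/2-mu@d)
    mids.append(mid)
    print(ok.sum(),len(P),'mid',mid.round(4),'len',round(np.ptp(s),4),'rms',r[ok].std().round(5),'ang',round(np.degrees(np.arctan2(d[1],d[0]))%180,1))
print(np.mean(mids,0))
E
```

```text
12 13 mid [ 0.6432 -0.0892] len 0.0256 rms 0.00055 ang 28.6
13 19 mid [ 0.6071 -0.0144] len 0.024 rms 0.00017 ang 134.3
14 14 mid [ 0.57   -0.1249] len 0.0261 rms 0.00057 ang 39.9
10 12 mid [ 0.5337 -0.0513] len 0.0254 rms 0.0 ang 179.7
[ 0.58850965 -0.06996142]
```

```bash
cat >> h.py <<'E'
from scipy.spatial.transform import Rotation as Rn
C=np.array([.5875,-.069]); YAW=np.radians(-18.85)
def knob(i): a=YAW+(i-1)*np.pi/2; return C+.058*np.array([np.cos(a),np.sin(a)])
def go(x,y,z,phi):
    "phi deg: world angle of tool x; prints move in tool axes cm / rad"
    s=monitor.state();w,*v=s['tool_rot'];R=Rn.from_quat([*v,w])
    f=np.radians(phi);T=Rn.from_matrix(np.array([[np.cos(f),np.sin(f),0],[np.sin(f),-np.cos(f),0],[0,0,-1]]))
    d=R.inv().apply(np.array([x,y,z])-s['tool_pos'])*100
    r=(R.inv()*T).as_rotvec()
    print('t',round(s['time'],2),'pos',s['tool_pos'].round(4),'phi',phi_now(s).round(2),'F',s['contact_force'].round(1),'M',s['ft_torque'].round(3),'q6',s['joint_pos'][5].round(2),'w',round(s['gripper_width'],3))
    print('d cm',d.round(2),'r',r.round(3))
def phi_now(s):
    w,*v=s['tool_rot'];X=Rn.from_quat([*v,w]).apply([1,0,0]);return np.degrees(np.arctan2(X[1],X[0]))
E
python3 -c "
from h import *
for i in(1,2,3,4):print(i,knob(i))
go(*knob(1),.16,28.6)"
```

```text
1 [ 0.64238932 -0.08773932]
2 [ 0.60623932 -0.01411068]
3 [ 0.53261068 -0.05026068]
4 [ 0.56876068 -0.12388932]
t 0.5 pos [ 0.1575 -0.6048  0.2313] phi 14.6 F [-1.   0.2  0.4] M [-0.027 -0.009  0.037] q6 -0.12 w 1.0
d cm [ 59.95 -37.81   7.13] r [-0.    -0.    -0.244]
```

Emit:
play_rows --commands '[{"dx":60,"dy":-37.8,"dz":2,"rz":-0.244,"claw":0.6},{"dx":60,"dy":-37.8,"dz":2,"rz":-0.244,"claw":0.6},{"dx":60,"dy":-37.8,"dz":2,"rz":-0.244,"claw":0.6},{"dx":60,"dy":-37.8,"dz":2,"rz":-0.244,"claw":0.6},{"dx":60,"dy":-37.8,"dz":2,"rz":-0.244,"claw":0.6}]'

```text
invalid input
```

```bash
python3 -c "
from h import *
go(*knob(1),.16,28.6)"
```

```text
t 0.5 pos [ 0.1575 -0.6048  0.2313] phi 14.6 F [-1.   0.2  0.4] M [-0.027 -0.009  0.037] q6 -0.12 w 1.0
d cm [ 59.95 -37.81   7.13] r [-0.    -0.    -0.244]
```

Emit:
play_rows --commands '[{"dx":60,"dy":-37.8,"dz":2,"rx":0,"ry":0,"rz":-0.244,"claw":0.6},{"dx":60,"dy":-37.8,"dz":2,"rx":0,"ry":0,"rz":-0.244,"claw":0.6},{"dx":60,"dy":-37.8,"dz":2,"rx":0,"ry":0,"rz":-0.244,"claw":0.6},{"dx":60,"dy":-37.8,"dz":2,"rx":0,"ry":0,"rz":-0.244,"claw":0.6},{"dx":60,"dy":-37.8,"dz":2,"rx":0,"ry":0,"rz":-0.244,"claw":0.6}]'

```text
time: 1.0
tool_pos: [0.3296, -0.4211, 0.2245]
tool_rot: [0.0, 0.969, 0.247, 0.0]
contact_force: [0.2, 0.2, 0.2]
gripper_width: 0.401
```

```bash
python3 -c "
from h import *
go(*knob(1),.16,28.6)"
```

```text
t 1.0 pos [ 0.3296 -0.4211  0.2245] phi 28.55 F [0.2 0.2 0.2] M [-0.013 -0.066 -0.059] q6 0.03 w 0.401
d cm [ 43.41 -14.34   6.44] r [ 0.001 -0.    -0.001]
```

Emit:
play_rows --commands '[{"dx":43.4,"dy":-14.3,"dz":4.4,"rx":0,"ry":0,"rz":0,"claw":0.6},{"dx":43.4,"dy":-14.3,"dz":4.4,"rx":0,"ry":0,"rz":0,"claw":0.6},{"dx":43.4,"dy":-14.3,"dz":4.4,"rx":0,"ry":0,"rz":0,"claw":0.6},{"dx":43.4,"dy":-14.3,"dz":4.4,"rx":0,"ry":0,"rz":0,"claw":0.6},{"dx":43.4,"dy":-14.3,"dz":4.4,"rx":0,"ry":0,"rz":0,"claw":0.6}]'

```text
time: 1.5
tool_pos: [0.5001, -0.2394, 0.2007]
tool_rot: [0.001, 0.969, 0.247, 0.001]
contact_force: [0.2, -0.4, 1.1]
gripper_width: 0.4
```

Emit:
play_rows --commands '[{"dx":21.0,"dy":-6.9,"dz":2.1,"rx":0,"ry":0,"rz":0,"claw":0.6}]'

```text
time: 1.6
tool_pos: [0.5342, -0.2031, 0.196]
tool_rot: [0.001, 0.969, 0.247, 0.001]
contact_force: [0.2, -0.7, -0.2]
gripper_width: 0.401
```

```bash
python3 -c "
from h import *
go(*knob(1),.15,28.6)"
```

```text
t 1.6 pos [ 0.5342 -0.2031  0.196 ] phi 28.56 F [ 0.2 -0.7 -0.2] M [ 0.024 -0.02  -0.038] q6 0.58 w 0.401
d cm [15.01 -4.97  4.61] r [ 0.003 -0.001 -0.001]
```

Emit:
play_rows --commands '[{"dx":15.0,"dy":-5.0,"dz":4.6,"rx":0,"ry":0,"rz":0,"claw":0.6},{"dx":15.0,"dy":-5.0,"dz":4.6,"rx":0,"ry":0,"rz":0,"claw":0.6},{"dx":15.0,"dy":-5.0,"dz":4.6,"rx":0,"ry":0,"rz":0,"claw":0.6},{"dx":15.0,"dy":-5.0,"dz":4.6,"rx":0,"ry":0,"rz":0,"claw":0.6},{"dx":15.0,"dy":-5.0,"dz":4.6,"rx":0,"ry":0,"rz":0,"claw":0.6}]'

```text
time: 2.1
tool_pos: [0.6424, -0.0858, 0.1487]
tool_rot: [0.001, 0.969, 0.248, -0.0]
contact_force: [0.0, -0.5, 0.6]
gripper_width: 0.398
```

```bash
python3 -c "
from h import *
go(*knob(1),.093,28.6)
for n,(x,y,w,h) in (('top',(260,100,100,85)),('side',(235,120,100,90))):
    im=grab_frame(n);s=monitor.state();t=s['tool_pos'];print(n,proj(n,t),t)
    c=cv2.resize(im[y:y+h,x:x+w],None,fx=6,fy=6,interpolation=cv2.INTER_CUBIC)
    u=(proj(n,t)-[x,y]+.5)*6;cv2.circle(c,tuple(int(a) for a in u),3,(0,0,255),-1)
    cv2.imwrite(f'pics/near_{n}.png',c)
"
```

```text
t 2.1 pos [ 0.6424 -0.0858  0.1487] phi 28.74 F [ 0.  -0.5  0.6] M [-0.003  0.02   0.008] q6 0.82 w 0.398
d cm [-0.1   0.16  5.57] r [0.001 0.001 0.002]
top [311.3112154 137.7542252] [ 0.64200317 -0.08726474  0.14956989]
side [263.21208319 164.42347614] [ 0.64182926 -0.08823173  0.15023159]
```

View pics/near_top.png

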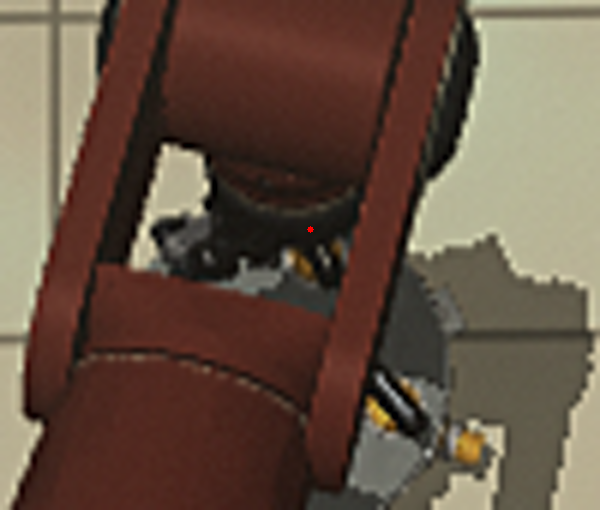

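View pics/near_side.png

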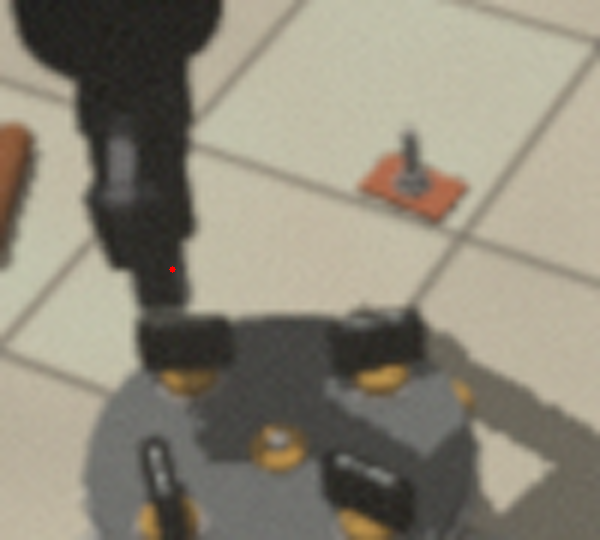

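```bash
python3 -c "
from h import *
t=monitor.state()['tool_pos'];f=np.radians(28.7)
X=np.array([np.cos(f),np.sin(f),0]);Y=np.array([np.sin(f),-np.cos(f),0])
for b in(.017,.024):
  for a in(-.011,.011): print(b,a,(proj('side',t-b*Y+a*X+[0,0,.003])-[235,120]+.5)*6)
k=np.array([*knob(1),.116]);
for i in (1,2,3,4):
  print('pred knob centre top',i,(proj('side',[*knob(i),.116])-[235,120]+.5)*6, (proj('side',[*knob(i),.09])-[235,120]+.5)*6)
"
```

```text
0.017 -0.011 [196.23636478 293.10065706]
0.017 0.011 [141.33004711 295.16946596]
0.024 -0.011 [195.31840622 305.60549913]
0.024 0.011 [140.13457107 307.68752253]
pred knob centre top 1 [181.17192289 328.22792928] [188.91562767 370.39533021]
pred knob centre top 2 [160.17198811 478.54661094] [168.83186587 519.8585596 ]
pred knob centre top 3 [367.5866666  477.64777265] [371.67380353 519.05356061]
pred knob centre top 4 [376.90858555 327.12021155] [380.57490629 369.38207459]
```

The small grey drum with the four bar knobs is confirmed. The side view puts the near fingertip at about (163,305) in the crop, within about 1 px of the prediction, so I'm descending on knob 1.

```bash
sed -i 's/C=np.array(.*\]);/C=np.array([.5873,-.0696]);/' h.py; python3 -c "
from h import *
go(*knob(1),.093,28.6)"
```

```text
t 2.2 pos [ 0.6418 -0.0882  0.1502] phi 28.56 F [-0.5 -0.2 -0.3] M [-0.039 -0.013  0.027] q6 0.82 w 0.399
d cm [0.02 0.01 5.72] r [ 0.003 -0.    -0.001]
```

Emit:
play_rows --commands '[{"dx":0,"dy":0,"dz":3.0,"rx":0.003,"ry":0,"rz":0,"claw":0.6},{"dx":0,"dy":0,"dz":5.0,"rx":0.003,"ry":0,"rz":0,"claw":0.6},{"dx":0,"dy":0,"dz":5.7,"rx":0.003,"ry":0,"rz":0,"claw":0.65},{"dx":0,"dy":0,"dz":5.7,"rx":0.003,"ry":0,"rz":0,"claw":0.7}]'

```text
time: 2.6
tool_pos: [0.6407, -0.0896, 0.0927]
tool_rot: [-0.0, 0.969, 0.246, -0.001]
contact_force: [0.2, -0.6, 0.2]
gripper_width: 0.299
```

```bash
python3 -c "
from h import *
go(*knob(1),.093,28.6)"
```

```text
t 2.6 pos [ 0.6407 -0.0896  0.0927] phi 28.46 F [ 0.2 -0.6  0.2] M [ 0.029 -0.02  -0.008] q6 0.82 w 0.299
d cm [ 0.19 -0.04 -0.03] r [-0.001  0.001 -0.003]
```

Emit:
play_rows --commands '[{"dx":0.2,"dy":0,"dz":0,"rx":0,"ry":0,"rz":0,"claw":0.8},{"dx":0.2,"dy":0,"dz":0,"rx":0,"ry":0,"rz":0,"claw":0.9},{"dx":0.2,"dy":0,"dz":0,"rx":0,"ry":0,"rz":0,"claw":1},{"dx":0.2,"dy":0,"dz":0,"rx":0,"ry":0,"rz":0,"claw":1}]'

```text
time: 3.0
tool_pos: [0.6439, -0.0906, 0.0949]
tool_rot: [0.002, 0.969, 0.245, 0.001]
contact_force: [0.2, -5.6, -0.3]
gripper_width: 0.127
```

```bash
python3 -c "
from h import *
go(*knob(1),.093,28.6)"
```

```text
t 3.0 pos [ 0.6439 -0.0906  0.0949] phi 28.42 F [ 0.2 -5.6 -0.3] M [-0.799 -0.09  -0.15 ] q6 0.82 w 0.127
d cm [-0.04 -0.28  0.19] r [ 0.004 -0.001 -0.003]
```

Emit:
play_rows --commands '[{"dx":0,"dy":0.1,"dz":0.1,"rx":0.004,"ry":0,"rz":0.05,"claw":1},{"dx":0,"dy":0.1,"dz":0.1,"rx":0.004,"ry":0,"rz":0.1,"claw":1}]'

```text
time: 3.2
tool_pos: [0.644, -0.0909, 0.0948]
tool_rot: [-0.001, 0.981, 0.196, -0.0]
contact_force: [-2.8, 2.1, 0.6]
gripper_width: 0.122
```

```bash
python3 -c "
from h import *
go(*knob(1),.093,-1.4)"
```

```text
t 3.2 pos [ 0.644  -0.0909  0.0948] phi 22.57 F [-2.8  2.1  0.6] M [0.44  0.452 0.088] q6 0.92 w 0.122
d cm [-0.07 -0.3   0.18] r [-0.002  0.     0.418]
```

Emit:
play_rows --commands '[{"dx":0,"dy":0,"dz":0.1,"rx":0,"ry":0,"rz":0.1,"claw":1},{"dx":0,"dy":0,"dz":0.1,"rx":0,"ry":0,"rz":0.2,"claw":1}]'

```text
time: 3.4
tool_pos: [0.644, -0.0909, 0.0948]
tool_rot: [-0.001, 0.995, 0.095, -0.0]
contact_force: [-1.4, 0.1, -1.3]
gripper_width: 0.123
```

```bash
python3 -c "
from h import *
go(*knob(1),.093,-1.4)"
```

```text
t 3.4 pos [ 0.644  -0.0909  0.0948] phi 10.9 F [-1.4  0.1 -1.3] M [0.076 0.231 0.154] q6 1.12 w 0.123
d cm [-0.13 -0.28  0.18] r [-0.002  0.     0.215]
```

Emit:
play_rows --commands '[{"dx":0,"dy":0,"dz":0.1,"rx":0,"ry":0,"rz":0.11,"claw":1},{"dx":0,"dy":0,"dz":0.1,"rx":0,"ry":0,"rz":0.217,"claw":1},{"dx":0,"dy":0,"dz":0.1,"rx":0,"ry":0,"rz":0.217,"claw":1}]'

```text
time: 3.7
tool_pos: [0.6441, -0.0909, 0.0948]
tool_rot: [-0.001, 1.0, -0.013, -0.0]
contact_force: [-2.7, 0.1, 1.0]
gripper_width: 0.124
```

```bash
sed -i 's/C=np.array(.*\]);/C=np.array([.5891,-.0722]);/' h.py; python3 -c "
from h import *
go(*knob(1),.093,-1.4)"
```

```text
t 3.7 pos [ 0.6441 -0.0909  0.0948] phi -1.53 F [-2.7  0.1  1. ] M [-0.048  0.342 -0.101] q6 1.34 w 0.124
d cm [-0.01  0.01  0.18] r [-0.002  0.    -0.002]
```

Emit:
play_rows --commands '[{"dx":0,"dy":0,"dz":0,"rx":0,"ry":0,"rz":0,"claw":0.7},{"dx":0,"dy":0,"dz":0,"rx":0,"ry":0,"rz":0,"claw":0.65},{"dx":0,"dy":0,"dz":-2.0,"rx":0,"ry":0,"rz":0,"claw":0.65},{"dx":0,"dy":0,"dz":-4.5,"rx":0,"ry":0,"rz":0,"claw":0.65}]'

```text
time: 4.1
tool_pos: [0.6433, -0.0907, 0.139]
tool_rot: [-0.002, 1.0, -0.013, -0.001]
contact_force: [-0.1, -1.3, 0.4]
gripper_width: 0.346
```

```bash
python3 -c "
from h import *
go(*knob(3),.093,-0.3)"
```

```text
t 4.1 pos [ 0.6433 -0.0907  0.139 ] phi -1.46 F [-0.1 -1.3  0.4] M [-0.038  0.049 -0.007] q6 1.34 w 0.346
d cm [-10.98  -3.43   4.64] r [-0.003  0.003 -0.02 ]
```

Emit:
play_rows --commands '[{"dx":-4.5,"dy":-1.4,"dz":0,"rx":-0.003,"ry":0.003,"rz":-0.02,"claw":0.65},{"dx":-9.0,"dy":-2.8,"dz":0,"rx":-0.003,"ry":0.003,"rz":-0.02,"claw":0.65},{"dx":-11.0,"dy":-3.4,"dz":0,"rx":-0.003,"ry":0.003,"rz":-0.02,"claw":0.65},{"dx":-11.0,"dy":-3.4,"dz":0,"rx":-0.003,"ry":0.003,"rz":-0.02,"claw":0.65},{"dx":-11.0,"dy":-3.4,"dz":0.5,"rx":-0.003,"ry":0.003,"rz":-0.02,"claw":0.65}]'

```text
time: 4.6
tool_pos: [0.5356, -0.0542, 0.136]
tool_rot: [0.0, 1.0, -0.002, 0.002]
contact_force: [0.8, -0.5, -0.2]
gripper_width: 0.352
```

```bash
python3 -c "
from h import *
go(*knob(3),.093,-0.3)"
```

```text
t 4.6 pos [ 0.5356 -0.0542  0.136 ] phi -0.27 F [ 0.8 -0.5 -0.2] M [-0.011 -0.001  0.006] q6 1.34 w 0.352
d cm [-0.15 -0.07  4.3 ] r [ 0.001 -0.004  0.   ]
```

Emit:
play_rows --commands '[{"dx":-0.15,"dy":-0.07,"dz":2.2,"rx":0,"ry":-0.004,"rz":0,"claw":0.65},{"dx":-0.15,"dy":-0.07,"dz":4.2,"rx":0,"ry":-0.004,"rz":0,"claw":0.7},{"dx":-0.15,"dy":-0.07,"dz":4.2,"rx":0,"ry":-0.004,"rz":0,"claw":0.8},{"dx":-0.15,"dy":-0.07,"dz":4.2,"rx":0,"ry":-0.004,"rz":0,"claw":1},{"dx":-0.15,"dy":-0.07,"dz":4.2,"rx":0,"ry":-0.004,"rz":0,"claw":1}]'

```text
time: 5.1
tool_pos: [0.534, -0.0535, 0.0925]
tool_rot: [0.0, 1.0, -0.002, -0.001]
contact_force: [3.7, -0.5, -13.8]
gripper_width: 0.127
```

```bash
python3 -c "
from h import *
go(*knob(3),.093,-30.3)"
```

```text
t 5.1 pos [ 0.534  -0.0535  0.0925] phi -0.26 F [  3.7  -0.5 -13.8] M [-0.132 -0.486  0.062] q6 1.34 w 0.127
d cm [ 0.02 -0.01 -0.05] r [0.001 0.001 0.524]
```

Emit:
play_rows --commands '[{"dx":0,"dy":0,"dz":0,"rx":0,"ry":0,"rz":0.13,"claw":1},{"dx":0,"dy":0,"dz":0,"rx":0,"ry":0,"rz":0.26,"claw":1}]'

```text
time: 5.3
tool_pos: [0.534, -0.0536, 0.0925]
tool_rot: [0.0, 0.991, -0.134, -0.001]
contact_force: [-0.1, -0.5, -8.4]
gripper_width: 0.128
```

```bash
python3 -c "
from h import *
go(*knob(3),.093,-30.3)"
```

```text
t 5.3 pos [ 0.534  -0.0536  0.0925] phi -15.44 F [-0.1 -0.5 -8.4] M [-0.016 -0.174  0.139] q6 1.6 w 0.128
d cm [ 0.02 -0.02 -0.05] r [0.001 0.001 0.259]
```

Emit:
play_rows --commands '[{"dx":0,"dy":0,"dz":0,"rx":0,"ry":0,"rz":0.13,"claw":1},{"dx":0,"dy":0,"dz":0,"rx":0,"ry":0,"rz":0.26,"claw":1},{"dx":0,"dy":0,"dz":0,"rx":0,"ry":0,"rz":0.26,"claw":1}]'

```text
time: 5.6
tool_pos: [0.534, -0.0536, 0.0924]
tool_rot: [0.0, 0.965, -0.262, -0.001]
contact_force: [1.4, -0.4, -7.6]
gripper_width: 0.125
```

```bash
python3 -c "
from h import *
go(*knob(3),.093,-30.3)"
```

```text
t 5.6 pos [ 0.534  -0.0536  0.0924] phi -30.34 F [ 1.4 -0.4 -7.6] M [ 0.052 -0.102 -0.042] q6 1.86 w 0.125
d cm [ 0.01 -0.02 -0.06] r [ 0.001  0.001 -0.001]
```

Emit:
play_rows --commands '[{"dx":0,"dy":0,"dz":0,"rx":0,"ry":0,"rz":0,"claw":0.7},{"dx":0,"dy":0,"dz":0,"rx":0,"ry":0,"rz":0,"claw":0.65},{"dx":0,"dy":0,"dz":-2.0,"rx":0,"ry":0,"rz":0,"claw":0.65},{"dx":0,"dy":0,"dz":-4.5,"rx":0,"ry":0,"rz":0,"claw":0.65}]'

```text
time: 6.0
tool_pos: [0.5341, -0.0536, 0.1382]
tool_rot: [0.0, 0.965, -0.261, -0.001]
contact_force: [1.1, -0.4, 0.2]
gripper_width: 0.35
```

```bash
python3 -c "
from h import *
go(*knob(2),.094,-45.7)"
```

```text
t 6.0 pos [ 0.5341 -0.0536  0.1382] phi -30.25 F [ 1.1 -0.4  0.2] M [-0.016 -0.022  0.056] q6 1.86 w 0.35
d cm [ 4.55 -6.86  4.41] r [0.001 0.002 0.27 ]
```

Emit:
play_rows --commands '[{"dx":2.3,"dy":-3.4,"dz":0,"rx":0,"ry":0.002,"rz":0.13,"claw":0.65},{"dx":4.55,"dy":-6.85,"dz":0,"rx":0,"ry":0.002,"rz":0.27,"claw":0.65},{"dx":4.55,"dy":-6.85,"dz":0,"rx":0,"ry":0.002,"rz":0.27,"claw":0.65},{"dx":4.55,"dy":-6.85,"dz":0,"rx":0,"ry":0.002,"rz":0.27,"claw":0.65}]'

```text
time: 6.4
tool_pos: [0.6089, -0.0172, 0.1391]
tool_rot: [0.001, 0.922, -0.387, 0.001]
contact_force: [-0.3, -1.0, 1.4]
gripper_width: 0.342
```

```bash
python3 -c "
from h import *
go(*knob(2),.094,-45.7)"
```

```text
t 6.4 pos [ 0.6089 -0.0172  0.1391] phi -45.57 F [-0.3 -1.   1.4] M [-0.016 -0.007  0.019] q6 2.22 w 0.342
d cm [-0.07  0.08  4.51] r [ 0.001 -0.002  0.002]
```

Emit:
play_rows --commands '[{"dx":-0.07,"dy":0.07,"dz":2.3,"rx":0,"ry":0,"rz":0,"claw":0.65},{"dx":-0.07,"dy":0.07,"dz":4.5,"rx":0,"ry":0,"rz":0,"claw":0.7},{"dx":-0.07,"dy":0.07,"dz":4.5,"rx":0,"ry":0,"rz":0,"claw":0.75},{"dx":-0.07,"dy":0.07,"dz":4.5,"rx":0,"ry":0,"rz":0,"claw":1},{"dx":-0.07,"dy":0.07,"dz":4.5,"rx":0,"ry":0,"rz":0,"claw":1}]'

```text
time: 6.9
tool_pos: [0.6071, -0.0172, 0.0939]
tool_rot: [0.001, 0.922, -0.387, 0.0]
contact_force: [-1.2, 1.9, -7.1]
gripper_width: 0.121
```

```bash
python3 -c "
from h import *
go(*knob(2),.094,-75.7)"
```

```text
t 6.9 pos [ 0.6071 -0.0172  0.0939] phi -45.56 F [-1.2  1.9 -7.1] M [ 0.229 -0.028  0.059] q6 2.22 w 0.121
d cm [ 0.06 -0.04 -0.01] r [ 0.001 -0.001  0.526]
```

Emit:
play_rows --commands '[{"dx":0,"dy":0,"dz":0,"rx":0,"ry":0,"rz":0.13,"claw":1},{"dx":0,"dy":0,"dz":0,"rx":0,"ry":0,"rz":0.26,"claw":1}]'

```text
time: 7.1
tool_pos: [0.6072, -0.017, 0.0939]
tool_rot: [0.0, 0.863, -0.505, 0.001]
contact_force: [3.0, 1.7, -8.5]
gripper_width: 0.125
```

```bash
python3 -c "
from h import *
go(*knob(2),.094,-75.7)"
```

```text
t 7.1 pos [ 0.6072 -0.017   0.0939] phi -60.72 F [ 3.   1.7 -8.5] M [ 0.147 -0.42   0.091] q6 2.48 w 0.125
d cm [ 0.05 -0.04 -0.01] r [-0.    -0.001  0.262]
```

Emit:
play_rows --commands '[{"dx":0,"dy":0,"dz":0,"rx":0,"ry":0,"rz":0.13,"claw":1},{"dx":0,"dy":0,"dz":0,"rx":0,"ry":0,"rz":0.26,"claw":1},{"dx":0,"dy":0,"dz":0,"rx":0,"ry":0,"rz":0.26,"claw":1}]'

```text
time: 7.4
tool_pos: [0.6073, -0.017, 0.0939]
tool_rot: [-0.0, 0.79, -0.613, 0.001]
contact_force: [3.2, 0.4, -7.7]
gripper_width: 0.126
```

```bash
python3 -c "
from h import *
go(*knob(2),.094,-75.7)"
```

```text
t 7.4 pos [ 0.6073 -0.017   0.0939] phi -75.59 F [ 3.2  0.4 -7.7] M [ 0.133 -0.445 -0.063] q6 2.74 w 0.126
d cm [ 0.05 -0.05 -0.01] r [-0.001 -0.001  0.002]
```

Emit:
play_rows --commands '[{"dx":0,"dy":0,"dz":0,"rx":0,"ry":0,"rz":0,"claw":0.7},{"dx":0,"dy":0,"dz":0,"rx":0,"ry":0,"rz":0,"claw":0.65},{"dx":0,"dy":0,"dz":-2.0,"rx":0,"ry":0,"rz":0,"claw":0.65},{"dx":0,"dy":0,"dz":-4.5,"rx":0,"ry":0,"rz":0,"claw":0.65}]'

```text
time: 7.8
tool_pos: [0.6068, -0.0171, 0.1394]
tool_rot: [0.0, 0.791, -0.612, 0.0]
contact_force: [0.1, 0.2, -0.8]
gripper_width: 0.352
```

```bash
python3 -c "
from h import *
go(*knob(4),.094,39.9)"
```

```text
t 7.8 pos [ 0.6068 -0.0171  0.1394] phi -75.52 F [ 0.1  0.2 -0.8] M [ 0.006 -0.017 -0.017] q6 2.74 w 0.352
d cm [9.73 6.27 4.56] r [ 1.000e-03 -1.000e-03 -2.014e+00]
```

Emit:
play_rows --commands '[{"dx":4,"dy":2.5,"dz":0,"rx":0,"ry":0,"rz":-2.014,"claw":0.65},{"dx":8,"dy":5,"dz":0,"rx":0,"ry":0,"rz":-2.014,"claw":0.65},{"dx":9.7,"dy":6.3,"dz":0,"rx":0,"ry":0,"rz":-2.014,"claw":0.65},{"dx":9.7,"dy":6.3,"dz":0,"rx":0,"ry":0,"rz":-2.014,"claw":0.65},{"dx":9.7,"dy":6.3,"dz":0,"rx":0,"ry":0,"rz":-2.014,"claw":0.65}]'

```text
time: 8.3
tool_pos: [0.5705, -0.1284, 0.1416]
tool_rot: [0.0, 0.958, -0.285, 0.002]
contact_force: [0.5, 0.8, -0.0]
gripper_width: 0.35
```

```bash
python3 -c "
from h import *
go(*knob(4),.094,39.9)"
```

```text
t 8.3 pos [ 0.5705 -0.1284  0.1416] phi -33.15 F [ 0.5  0.8 -0. ] M [-0.    -0.044  0.056] q6 1.8 w 0.35
d cm [-0.1  -0.1   4.75] r [ 0.002 -0.004 -1.275]
```

Emit:
play_rows --commands '[{"dx":-0.1,"dy":-0.1,"dz":0.2,"rx":0,"ry":0,"rz":-1.275,"claw":0.65},{"dx":-0.1,"dy":-0.1,"dz":0.2,"rx":0,"ry":0,"rz":-1.275,"claw":0.65},{"dx":-0.1,"dy":-0.1,"dz":0.2,"rx":0,"ry":0,"rz":-1.275,"claw":0.65},{"dx":-0.1,"dy":-0.1,"dz":0.2,"rx":0,"ry":0,"rz":-1.275,"claw":0.65},{"dx":-0.1,"dy":-0.1,"dz":0.2,"rx":0,"ry":0,"rz":-1.275,"claw":0.65}]'

```text
time: 8.8
tool_pos: [0.5709, -0.1276, 0.1414]
tool_rot: [0.002, 0.996, 0.087, 0.002]
contact_force: [-0.5, 0.7, -0.2]
gripper_width: 0.348
```

```bash
python3 -c "
from h import *
go(*knob(4),.094,39.9)"
```

```text
t 8.8 pos [ 0.5709 -0.1276  0.1414] phi 9.94 F [-0.5  0.7 -0.2] M [0.03  0.005 0.008] q6 1.05 w 0.348
d cm [-0.07 -0.07  4.74] r [ 0.005 -0.003 -0.523]
```

Emit:
play_rows --commands '[{"dx":-0.07,"dy":-0.07,"dz":0.2,"rx":0,"ry":0,"rz":-0.523,"claw":0.65},{"dx":-0.07,"dy":-0.07,"dz":0.2,"rx":0,"ry":0,"rz":-0.523,"claw":0.65},{"dx":-0.07,"dy":-0.07,"dz":0.2,"rx":0,"ry":0,"rz":-0.523,"claw":0.65},{"dx":-0.07,"dy":-0.07,"dz":0.2,"rx":0,"ry":0,"rz":-0.523,"claw":0.65},{"dx":-0.07,"dy":-0.07,"dz":0.2,"rx":0,"ry":0,"rz":-0.523,"claw":0.65}]'

```text
time: 9.3
tool_pos: [0.5708, -0.1275, 0.1412]
tool_rot: [0.003, 0.94, 0.342, 0.002]
contact_force: [0.4, -0.5, -0.3]
gripper_width: 0.351
```

```bash
python3 -c "
from h import *
go(*knob(4),.094,39.9)"
```

```text
t 9.3 pos [ 0.5708 -0.1275  0.1412] phi 39.95 F [ 0.4 -0.5 -0.3] M [ 0.019 -0.027 -0.011] q6 0.53 w 0.351
d cm [-0.02 -0.09  4.71] r [ 0.008 -0.003  0.001]
```

Emit:
play_rows --commands '[{"dx":0,"dy":-0.07,"dz":2.3,"rx":0.008,"ry":-0.003,"rz":0,"claw":0.65},{"dx":0,"dy":-0.07,"dz":4.7,"rx":0.008,"ry":-0.003,"rz":0,"claw":0.7},{"dx":0,"dy":-0.07,"dz":4.7,"rx":0.008,"ry":-0.003,"rz":0,"claw":0.75},{"dx":0,"dy":-0.07,"dz":4.7,"rx":0.008,"ry":-0.003,"rz":0,"claw":1},{"dx":0,"dy":-0.07,"dz":4.7,"rx":0.008,"ry":-0.003,"rz":0,"claw":1}]'

```text
time: 9.8
tool_pos: [0.5702, -0.127, 0.0941]
tool_rot: [-0.0, 0.94, 0.341, -0.001]
contact_force: [-1.5, 0.1, -6.5]
gripper_width: 0.122
```

```bash
python3 -c "
from h import *
go(*knob(4),.094,9.9)"
```

```text
t 9.8 pos [ 0.5702 -0.127   0.0941] phi 39.93 F [-1.5  0.1 -6.5] M [-0.046  0.155 -0.039] q6 0.53 w 0.122
d cm [0.01 0.01 0.01] r [-0.001  0.002  0.524]
```

Emit:
play_rows --commands '[{"dx":0,"dy":0,"dz":0,"rx":0,"ry":0,"rz":0.13,"claw":1},{"dx":0,"dy":0,"dz":0,"rx":0,"ry":0,"rz":0.26,"claw":1}]'

```text
time: 10.0
tool_pos: [0.5702, -0.1271, 0.0941]
tool_rot: [-0.0, 0.977, 0.214, -0.001]
contact_force: [1.2, -0.2, -6.9]
gripper_width: 0.124
```

```bash
python3 -c "
from h import *
go(*knob(4),.094,9.9)"
```

```text
t 10.0 pos [ 0.5702 -0.1271  0.0941] phi 24.74 F [ 1.2 -0.2 -6.9] M [-0.134 -0.132  0.147] q6 0.79 w 0.124
d cm [0.01 0.01 0.01] r [-0.     0.001  0.259]
```

Emit:
play_rows --commands '[{"dx":0,"dy":0,"dz":0,"rx":0,"ry":0,"rz":0.13,"claw":1},{"dx":0,"dy":0,"dz":0,"rx":0,"ry":0,"rz":0.262,"claw":1},{"dx":0,"dy":0,"dz":0,"rx":0,"ry":0,"rz":0.262,"claw":1}]'

```text
time: 10.3
tool_pos: [0.5702, -0.1271, 0.0941]
tool_rot: [0.0, 0.996, 0.085, -0.001]
contact_force: [1.2, -0.9, -8.4]
gripper_width: 0.123
```

```bash
python3 -c "
from h import *
go(*knob(4),.094,9.9)"
```

```text
t 10.3 pos [ 0.5702 -0.1271  0.0941] phi 9.72 F [ 1.2 -0.9 -8.4] M [-0.1   -0.194 -0.042] q6 1.06 w 0.123
d cm [ 0.02 -0.    0.01] r [ 0.     0.001 -0.003]
```

Emit:
play_rows --commands '[{"dx":0,"dy":0,"dz":0,"rx":0,"ry":0,"rz":0,"claw":0.7},{"dx":0,"dy":0,"dz":0,"rx":0,"ry":0,"rz":0,"claw":0.65},{"dx":0,"dy":0,"dz":-2.0,"rx":0,"ry":0,"rz":0,"claw":0.65},{"dx":0,"dy":0,"dz":-4.5,"rx":0,"ry":0,"rz":0,"claw":0.65}]'

```text
time: 10.7
tool_pos: [0.57, -0.127, 0.1397]
tool_rot: [-0.0, 0.996, 0.085, -0.001]
contact_force: [-0.5, 0.6, -0.6]
gripper_width: 0.355
```

```bash
python3 -c "
from h import *
go(*knob(1),.094,-1.5)"
```

```text
t 10.7 pos [ 0.57   -0.127   0.1397] phi 9.8 F [-0.5  0.6 -0.6] M [-0.029  0.01  -0.028] q6 1.05 w 0.355
d cm [ 7.91 -2.29  4.56] r [-0.     0.002  0.197]
```

Emit:
play_rows --commands '[{"dx":4,"dy":-1.15,"dz":0,"rx":0,"ry":0,"rz":0.1,"claw":0.65},{"dx":7.9,"dy":-2.3,"dz":0,"rx":0,"ry":0,"rz":0.197,"claw":0.65},{"dx":7.9,"dy":-2.3,"dz":0,"rx":0,"ry":0,"rz":0.197,"claw":0.65},{"dx":7.9,"dy":-2.3,"dz":0,"rx":0,"ry":0,"rz":0.197,"claw":0.65}]'

```text
time: 11.1
tool_pos: [0.6449, -0.0907, 0.1407]
tool_rot: [0.0, 1.0, -0.012, -0.0]
contact_force: [0.3, -0.4, -0.3]
gripper_width: 0.35
```

```bash
python3 -c "
from h import *
go(*knob(1),.094,-1.5)"
```

```text
t 11.1 pos [ 0.6449 -0.0907  0.1407] phi -1.34 F [ 0.3 -0.4 -0.3] M [-0.002  0.029 -0.006] q6 1.34 w 0.35
d cm [-0.09  0.02  4.67] r [0.001 0.001 0.003]
```

Emit:
play_rows --commands '[{"dx":-0.09,"dy":0.02,"dz":2.3,"rx":0,"ry":0,"rz":0.003,"claw":0.65},{"dx":-0.09,"dy":0.02,"dz":4.6,"rx":0,"ry":0,"rz":0.003,"claw":0.7},{"dx":-0.09,"dy":0.02,"dz":4.6,"rx":0,"ry":0,"rz":0.003,"claw":0.75},{"dx":-0.09,"dy":0.02,"dz":4.6,"rx":0,"ry":0,"rz":0.003,"claw":1},{"dx":-0.09,"dy":0.02,"dz":4.6,"rx":0,"ry":0,"rz":0.003,"claw":1}]'

```text
time: 11.6
tool_pos: [0.6427, -0.0911, 0.0944]
tool_rot: [0.0, 1.0, -0.013, -0.002]
contact_force: [-3.6, -0.5, -5.4]
gripper_width: 0.128
```

```bash
cat > q.py <<'E'
from h import *
a=monitor.state();print('t',round(a['time'],2),'pos',a['tool_pos'].round(4),'phi',phi_now(a).round(2),'F',a['contact_force'].round(1),'Mz',a['ft_torque'].round(3),'q6',a['joint_pos'][5].round(3),'v6',a['joint_vel'][5].round(3),'e6',a['joint_efforts'][5].round(3),'w',round(a['gripper_width'],3))
E
python3 q.py
```

```text
t 11.6 pos [ 0.6427 -0.0911  0.0944] phi -1.52 F [-3.6 -0.5 -5.4] Mz [-0.056  0.438 -0.081] q6 1.343 v6 0.003 e6 -0.054 w 0.128
```

Emit:
play_rows --commands '[{"dx":0.1,"dy":0,"dz":0,"rx":0,"ry":0,"rz":0.1,"claw":1}]'

```text
time: 11.7
tool_pos: [0.6427, -0.091, 0.0944]
tool_rot: [0.0, 0.998, -0.064, -0.002]
contact_force: [-1.4, 1.4, -4.7]
gripper_width: 0.122
```

```bash
python3 q.py
```

```text
t 11.7 pos [ 0.6427 -0.091   0.0944] phi -7.37 F [-1.4  1.4 -4.7] Mz [0.228 0.311 0.144] q6 1.445 v6 1.044 e6 -1.045 w 0.122
```

Emit:
play_rows --commands '[{"dx":0,"dy":0,"dz":0,"rx":0,"ry":0,"rz":0.06,"claw":1}]'

```text
time: 11.8
tool_pos: [0.6426, -0.091, 0.0944]
tool_rot: [0.0, 0.995, -0.095, -0.002]
contact_force: [3.1, 0.1, -8.5]
gripper_width: 0.123
```

```bash
python3 q.py
```

```text
t 11.8 pos [ 0.6426 -0.091   0.0944] phi -10.96 F [ 3.1  0.1 -8.5] Mz [ 0.051 -0.48   0.131] q6 1.507 v6 0.594 e6 -0.248 w 0.123
```

Emit:
play_rows --commands '[{"dx":0,"dy":0,"dz":0,"rx":0,"ry":0,"rz":0.06,"claw":1}]'

```text
time: 11.9
tool_pos: [0.6427, -0.0909, 0.0944]
tool_rot: [-0.0, 0.992, -0.126, -0.002]
contact_force: [2.7, 0.9, -9.1]
gripper_width: 0.125
```

```bash
python3 q.py
```

```text
t 11.9 pos [ 0.6427 -0.0909  0.0944] phi -14.51 F [ 2.7  0.9 -9.1] Mz [ 0.031 -0.298  0.16 ] q6 1.569 v6 0.618 e6 -0.373 w 0.125
```

Emit:
play_rows --commands '[{"dx":0,"dy":0,"dz":0,"rx":0,"ry":0,"rz":0.06,"claw":1}]'

```text
time: 12.0
tool_pos: [0.6427, -0.0908, 0.0944]
tool_rot: [-0.0, 0.988, -0.157, -0.001]
contact_force: [1.2, 1.2, -7.5]
gripper_width: 0.125
```

```bash
python3 q.py
```

```text
t 12.0 pos [ 0.6427 -0.0908  0.0944] phi -18.06 F [ 1.2  1.2 -7.5] Mz [ 0.093 -0.204  0.063] q6 1.631 v6 0.614 e6 -0.367 w 0.125
```

Emit:
play_rows --commands '[{"dx":0,"dy":0,"dz":0,"rx":0,"ry":0,"rz":0.06,"claw":1}]'

```text
time: 12.1
tool_pos: [0.6427, -0.0907, 0.0944]
tool_rot: [-0.0, 0.982, -0.187, -0.001]
contact_force: [1.9, 0.2, -8.0]
gripper_width: 0.123
```

```bash
python3 q.py
```

```text
t 12.1 pos [ 0.6427 -0.0907  0.0944] phi -21.6 F [ 1.9  0.2 -8. ] Mz [ 0.092 -0.23   0.158] q6 1.693 v6 0.612 e6 -0.367 w 0.123
```

Emit:
play_rows --commands '[{"dx":0,"dy":0,"dz":0,"rx":0,"ry":0,"rz":0.06,"claw":1}]'

```text
time: 12.2
tool_pos: [0.6427, -0.0907, 0.0944]
tool_rot: [-0.0, 0.976, -0.218, -0.001]
contact_force: [0.6, 0.2, -7.1]
gripper_width: 0.121
```

```bash
python3 q.py
```

```text
t 12.2 pos [ 0.6427 -0.0907  0.0944] phi -25.15 F [ 0.6  0.2 -7.1] Mz [ 0.079 -0.182  0.107] q6 1.755 v6 0.611 e6 -0.364 w 0.121
```

Emit:
play_rows --commands '[{"dx":0,"dy":0,"dz":0,"rx":0,"ry":0,"rz":0.05,"claw":1}]'

```text
time: 12.3
tool_pos: [0.6427, -0.0906, 0.0944]
tool_rot: [-0.0, 0.97, -0.243, -0.0]
contact_force: [1.4, 1.0, -7.0]
gripper_width: 0.124
```

```bash
python3 q.py
```

```text
t 12.3 pos [ 0.6427 -0.0906  0.0944] phi -28.11 F [ 1.4  1.  -7. ] Mz [ 0.079 -0.164  0.207] q6 1.806 v6 0.507 e6 -0.244 w 0.124
```

Emit:
play_rows --commands '[{"dx":0,"dy":0,"dz":0,"rx":0,"ry":0,"rz":0.05,"claw":1}]'

```text
time: 12.4
tool_pos: [0.6427, -0.0906, 0.0944]
tool_rot: [-0.0, 0.963, -0.268, 0.0]
contact_force: [1.3, -0.6, -7.0]
gripper_width: 0.125
```

```bash
python3 q.py
```

```text
t 12.4 pos [ 0.6427 -0.0906  0.0944] phi -31.06 F [ 1.3 -0.6 -7. ] Mz [ 0.004 -0.179  0.159] q6 1.858 v6 0.51 e6 -0.274 w 0.125
```

Emit:
play_rows --commands '[{"dx":0,"dy":0,"dz":0,"rx":0,"ry":0,"rz":0.05,"claw":1}]'

```text
time: 12.5
tool_pos: [0.6428, -0.0905, 0.0944]
tool_rot: [-0.001, 0.956, -0.292, 0.0]
contact_force: [0.5, -0.3, -7.2]
gripper_width: 0.122
```

```bash
python3 q.py
```

```text
t 12.5 pos [ 0.6428 -0.0905  0.0944] phi -34.0 F [ 0.5 -0.3 -7.2] Mz [ 0.026 -0.202  0.168] q6 1.909 v6 0.51 e6 -0.272 w 0.122
```

Emit:
play_rows --commands '[{"dx":0,"dy":0,"dz":0,"rx":0,"ry":0,"rz":0.05,"claw":1}]'

```text
time: 12.6
tool_pos: [0.6428, -0.0905, 0.0944]
tool_rot: [-0.001, 0.948, -0.317, 0.001]
contact_force: [2.1, 0.3, -7.5]
gripper_width: 0.126
```

```bash
python3 q.py
```

```text
t 12.6 pos [ 0.6428 -0.0905  0.0944] phi -36.95 F [ 2.1  0.3 -7.5] Mz [ 0.06  -0.154  0.161] q6 1.96 v6 0.508 e6 -0.27 w 0.126
```

Emit:
play_rows --commands '[{"dx":0,"dy":0,"dz":0,"rx":0,"ry":0,"rz":0.05,"claw":1}]'

```text
time: 12.7
tool_pos: [0.6428, -0.0904, 0.0944]
tool_rot: [-0.001, 0.94, -0.341, 0.001]
contact_force: [1.2, 0.6, -7.4]
gripper_width: 0.118
```

```bash
python3 q.py
```

```text
t 12.7 pos [ 0.6428 -0.0904  0.0944] phi -39.9 F [ 1.2  0.6 -7.4] Mz [ 0.082 -0.109  0.158] q6 2.012 v6 0.508 e6 -0.268 w 0.118
```

Emit:
play_rows --commands '[{"dx":0,"dy":0,"dz":0,"rx":0,"ry":0,"rz":0.05,"claw":1}]'

```text
time: 12.8
tool_pos: [0.6428, -0.0904, 0.0944]
tool_rot: [-0.001, 0.931, -0.365, 0.001]
contact_force: [1.7, 0.4, -7.7]
gripper_width: 0.125
```

```bash
python3 q.py
```

```text
t 12.8 pos [ 0.6428 -0.0904  0.0944] phi -42.84 F [ 1.7  0.4 -7.7] Mz [-0.001 -0.157  0.129] q6 2.063 v6 0.508 e6 -0.266 w 0.125
```

Emit:
play_rows --commands '[{"dx":0,"dy":0,"dz":0,"rx":0,"ry":0,"rz":0.05,"claw":1}]'

```text
time: 12.9
tool_pos: [0.6429, -0.0904, 0.0945]
tool_rot: [-0.001, 0.921, -0.389, 0.002]
contact_force: [1.7, 0.2, -6.7]
gripper_width: 0.128
```

```bash
python3 q.py
```

```text
t 12.9 pos [ 0.6429 -0.0904  0.0945] phi -45.79 F [ 1.7  0.2 -6.7] Mz [ 0.059 -0.156  0.122] q6 2.114 v6 0.508 e6 -0.264 w 0.128
```

Emit:
play_rows --commands '[{"dx":0,"dy":0,"dz":0,"rx":0,"ry":0,"rz":0.05,"claw":1}]'

```text
time: 13.0
tool_pos: [0.6429, -0.0903, 0.0944]
tool_rot: [-0.001, 0.911, -0.413, 0.002]
contact_force: [2.7, 0.1, -7.2]
gripper_width: 0.125
```

```bash
python3 q.py
```

```text
t 13.0 pos [ 0.6429 -0.0903  0.0944] phi -48.73 F [ 2.7  0.1 -7.2] Mz [-0.012 -0.171  0.086] q6 2.166 v6 0.508 e6 -0.262 w 0.125
```

Emit:
play_rows --commands '[{"dx":0,"dy":0,"dz":0,"rx":0,"ry":0,"rz":0.05,"claw":1}]'

```text
time: 13.1
tool_pos: [0.643, -0.0903, 0.0944]
tool_rot: [-0.002, 0.9, -0.436, 0.002]
contact_force: [2.0, 0.2, -7.7]
gripper_width: 0.127
```

```bash
python3 q.py
```

```text
t 13.1 pos [ 0.643  -0.0903  0.0944] phi -51.67 F [ 2.   0.2 -7.7] Mz [ 0.088 -0.125  0.165] q6 2.217 v6 0.507 e6 -0.26 w 0.127
```

Emit:
play_rows --commands '[{"dx":0,"dy":0,"dz":0,"rx":0,"ry":0,"rz":0.05,"claw":1}]'

```text
time: 13.2
tool_pos: [0.643, -0.0902, 0.0944]
tool_rot: [-0.002, 0.889, -0.459, 0.003]
contact_force: [1.2, 0.1, -7.8]
gripper_width: 0.126
```

```bash
python3 q.py
```

```text
t 13.2 pos [ 0.643  -0.0902  0.0944] phi -54.61 F [ 1.2  0.1 -7.8] Mz [ 0.032 -0.115  0.234] q6 2.268 v6 0.504 e6 -0.215 w 0.126
```

Emit:
play_rows --commands '[{"dx":0,"dy":0,"dz":0,"rx":0,"ry":0,"rz":0.05,"claw":1}]'

```text
time: 13.3
tool_pos: [0.643, -0.0902, 0.0944]
tool_rot: [-0.002, 0.877, -0.481, 0.003]
contact_force: [1.7, 1.7, -8.2]
gripper_width: 0.124
```

```bash
python3 q.py
```

```text
t 13.3 pos [ 0.643  -0.0902  0.0944] phi -57.53 F [ 1.7  1.7 -8.2] Mz [ 0.083 -0.153  0.357] q6 2.319 v6 0.505 e6 -0.064 w 0.124
```

Emit:
play_rows --commands '[{"dx":0,"dy":0,"dz":0,"rx":0,"ry":0,"rz":0.05,"claw":1}]'

```text
time: 13.4
tool_pos: [0.6431, -0.0902, 0.0944]
tool_rot: [-0.002, 0.864, -0.503, 0.003]
contact_force: [1.5, 0.6, -7.5]
gripper_width: 0.125
```

```bash
python3 q.py
```

```text
t 13.4 pos [ 0.6431 -0.0902  0.0944] phi -60.43 F [ 1.5  0.6 -7.5] Mz [ 0.055 -0.216  0.459] q6 2.37 v6 0.499 e6 0.059 w 0.125
```

Emit:
play_rows --commands '[{"dx":0,"dy":0,"dz":0,"rx":0,"ry":0,"rz":0,"claw":1}]'

```text
time: 13.5
tool_pos: [0.643, -0.0902, 0.0944]
tool_rot: [-0.002, 0.864, -0.503, 0.003]
contact_force: [2.6, 0.2, -8.1]
gripper_width: 0.124
```

```bash
python3 q.py
```

```text
t 13.5 pos [ 0.643  -0.0902  0.0944] phi -60.38 F [ 2.6  0.2 -8.1] Mz [ 0.033 -0.117  0.179] q6 2.369 v6 -0.019 e6 0.417 w 0.124
```

Emit:
play_rows --commands '[{"dx":0,"dy":0,"dz":0,"rx":0,"ry":0,"rz":0.012,"claw":1}]'

```text
time: 13.6
tool_pos: [0.643, -0.0902, 0.0944]
tool_rot: [-0.002, 0.862, -0.507, 0.004]
contact_force: [1.6, -0.5, -7.2]
gripper_width: 0.123
```

```bash
python3 q.py
```

```text
t 13.6 pos [ 0.643  -0.0902  0.0944] phi -60.99 F [ 1.6 -0.5 -7.2] Mz [ 0.051 -0.138  0.491] q6 2.379 v6 0.12 e6 0.388 w 0.123
```

Emit:
play_rows --commands '[{"dx":0,"dy":0,"dz":0,"rx":0,"ry":0,"rz":0,"claw":0.7},{"dx":0,"dy":0,"dz":0,"rx":0,"ry":0,"rz":0,"claw":0.65},{"dx":0,"dy":0,"dz":-2.0,"rx":0,"ry":0,"rz":0,"claw":0.65},{"dx":0,"dy":0,"dz":-4.5,"rx":0,"ry":0,"rz":0,"claw":0.65}]'

```text
time: 14.0
tool_pos: [0.6424, -0.0903, 0.14]
tool_rot: [-0.002, 0.862, -0.508, 0.003]
contact_force: [0.4, 0.3, 0.1]
gripper_width: 0.345
```

```bash
python3 -c "
from h import *
go(.534,-.0536,.094,-30.3)"
```

```text
t 14.0 pos [ 0.6424 -0.0903  0.14  ] phi -61.0 F [0.4 0.3 0.1] M [0.026 0.002 0.037] q6 2.38 w 0.345
d cm [-8.48  7.74  4.52] r [-0.006 -0.005 -0.536]
```

Emit:
play_rows --commands '[{"dx":-3.4,"dy":3.1,"dz":0,"rx":-0.006,"ry":-0.005,"rz":-0.536,"claw":0.65},{"dx":-6.8,"dy":6.2,"dz":0,"rx":-0.006,"ry":-0.005,"rz":-0.536,"claw":0.65},{"dx":-8.5,"dy":7.75,"dz":0,"rx":-0.006,"ry":-0.005,"rz":-0.536,"claw":0.65},{"dx":-8.5,"dy":7.75,"dz":0,"rx":-0.006,"ry":-0.005,"rz":-0.536,"claw":0.65},{"dx":-8.5,"dy":7.75,"dz":0,"rx":-0.006,"ry":-0.005,"rz":-0.536,"claw":0.65}]'

```text
time: 14.5
tool_pos: [0.5339, -0.0536, 0.1411]
tool_rot: [-0.0, 0.965, -0.261, 0.002]
contact_force: [-0.7, 0.3, 0.5]
gripper_width: 0.35
```

```bash
python3 -c "
from h import *
go(.534,-.0536,.094,-30.3)"
```

```text
t 14.5 pos [ 0.5339 -0.0536  0.1411] phi -30.29 F [-0.7  0.3  0.5] M [-0.061  0.033 -0.039] q6 1.86 w 0.35
d cm [-0.    0.    4.71] r [-0.001 -0.003  0.   ]
```

Emit:
play_rows --commands '[{"dx":0,"dy":0,"dz":2.3,"rx":0,"ry":-0.003,"rz":0,"claw":0.65},{"dx":0,"dy":0,"dz":4.7,"rx":0,"ry":-0.003,"rz":0,"claw":0.7},{"dx":0,"dy":0,"dz":4.7,"rx":0,"ry":-0.003,"rz":0,"claw":0.75},{"dx":0,"dy":0,"dz":4.7,"rx":0,"ry":-0.003,"rz":0,"claw":1},{"dx":0,"dy":0,"dz":4.7,"rx":0,"ry":-0.003,"rz":0,"claw":1}]'

```text
time: 15.0
tool_pos: [0.5341, -0.0537, 0.0943]
tool_rot: [-0.0, 0.965, -0.262, 0.0]
contact_force: [-0.3, 0.4, -6.3]
gripper_width: 0.128
```

```bash
python3 q.py
```

```text
t 15.0 pos [ 0.5341 -0.0537  0.0943] phi -30.34 F [-0.3  0.4 -6.3] Mz [ 0.013  0.052 -0.076] q6 1.861 v6 -0.003 e6 -0.045 w 0.128
```

Emit:
play_rows --commands '[{"dx":0,"dy":0,"dz":0,"rx":0,"ry":0,"rz":0.1,"claw":1}]'

```text
time: 15.1
tool_pos: [0.5341, -0.0537, 0.0943]
tool_rot: [-0.0, 0.95, -0.311, 0.0]
contact_force: [1.3, 0.1, -7.5]
gripper_width: 0.127
```

```bash
python3 q.py
```

```text
t 15.1 pos [ 0.5341 -0.0537  0.0943] phi -36.22 F [ 1.3  0.1 -7.5] Mz [-0.032 -0.127  0.098] q6 1.963 v6 1.05 e6 -1.045 w 0.127
```

Emit:
play_rows --commands '[{"dx":0,"dy":0,"dz":0,"rx":0,"ry":0,"rz":0.05,"claw":1}]'

```text
time: 15.2
tool_pos: [0.5341, -0.0537, 0.0943]
tool_rot: [-0.0, 0.942, -0.336, 0.0]
contact_force: [0.8, 0.1, -8.2]
gripper_width: 0.131
```

```bash
python3 q.py
```

```text
t 15.2 pos [ 0.5341 -0.0537  0.0943] phi -39.25 F [ 0.8  0.1 -8.2] Mz [ 0.039 -0.094  0.141] q6 2.016 v6 0.498 e6 -0.131 w 0.131
```

Emit:
play_rows --commands '[{"dx":0,"dy":0,"dz":0,"rx":0,"ry":0,"rz":0.05,"claw":1}]'

```text
time: 15.3
tool_pos: [0.5341, -0.0537, 0.0943]
tool_rot: [-0.0, 0.933, -0.36, 0.0]
contact_force: [0.5, -0.4, -7.3]
gripper_width: 0.121
```

```bash
python3 q.py
```

```text
t 15.3 pos [ 0.5341 -0.0537  0.0943] phi -42.25 F [ 0.5 -0.4 -7.3] Mz [-0.041 -0.114  0.172] q6 2.069 v6 0.525 e6 -0.289 w 0.121
```

Emit:
play_rows --commands '[{"dx":0,"dy":0,"dz":0,"rx":0,"ry":0,"rz":0.05,"claw":1}]'

```text
time: 15.4
tool_pos: [0.534, -0.0537, 0.0943]
tool_rot: [-0.0, 0.923, -0.385, 0.0]
contact_force: [0.7, 0.5, -7.5]
gripper_width: 0.118
```

```bash
python3 q.py
```

```text
t 15.4 pos [ 0.534  -0.0537  0.0943] phi -45.24 F [ 0.7  0.5 -7.5] Mz [-0.017 -0.091  0.158] q6 2.121 v6 0.519 e6 -0.284 w 0.118
```

Emit:
play_rows --commands '[{"dx":0,"dy":0,"dz":0,"rx":0,"ry":0,"rz":0.05,"claw":1}]'

```text
time: 15.5
tool_pos: [0.534, -0.0537, 0.0943]
tool_rot: [-0.0, 0.913, -0.409, 0.0]
contact_force: [0.1, 0.0, -6.9]
gripper_width: 0.126
```

```bash
python3 q.py
```

```text
t 15.5 pos [ 0.534  -0.0537  0.0943] phi -48.23 F [ 0.1  0.  -6.9] Mz [-0.032 -0.085  0.135] q6 2.173 v6 0.519 e6 -0.284 w 0.126
```

Emit:
play_rows --commands '[{"dx":0,"dy":0,"dz":0,"rx":0,"ry":0,"rz":0.05,"claw":1}]'

```text
time: 15.6
tool_pos: [0.534, -0.0537, 0.0943]
tool_rot: [-0.0, 0.902, -0.432, 0.0]
contact_force: [-0.1, 0.1, -7.8]
gripper_width: 0.124
```

```bash
python3 q.py
```

```text
t 15.6 pos [ 0.534  -0.0537  0.0943] phi -51.22 F [-0.1  0.1 -7.8] Mz [-0.048 -0.086  0.116] q6 2.225 v6 0.514 e6 -0.281 w 0.124
```

Emit:
play_rows --commands '[{"dx":0,"dy":0,"dz":0,"rx":0,"ry":0,"rz":0.05,"claw":1}]'

```text
time: 15.7
tool_pos: [0.534, -0.0537, 0.0943]
tool_rot: [-0.0, 0.89, -0.456, 0.0]
contact_force: [1.4, -0.3, -8.0]
gripper_width: 0.124
```

```bash
python3 q.py
```

```text
t 15.7 pos [ 0.534  -0.0537  0.0943] phi -54.21 F [ 1.4 -0.3 -8. ] Mz [ 0.024 -0.076  0.222] q6 2.278 v6 0.517 e6 -0.28 w 0.124
```

Emit:
play_rows --commands '[{"dx":0,"dy":0,"dz":0,"rx":0,"ry":0,"rz":0.05,"claw":1}]'

```text
time: 15.8
tool_pos: [0.534, -0.0537, 0.0943]
tool_rot: [-0.0, 0.878, -0.479, 0.0]
contact_force: [-0.0, 0.4, -6.3]
gripper_width: 0.125
```

```bash
python3 q.py
```

```text
t 15.8 pos [ 0.534  -0.0537  0.0943] phi -57.19 F [-0.   0.4 -6.3] Mz [ 0.025 -0.094  0.161] q6 2.33 v6 0.516 e6 -0.277 w 0.125
```

Emit:
play_rows --commands '[{"dx":0,"dy":0,"dz":0,"rx":0,"ry":0,"rz":0.05,"claw":1}]'

```text
time: 15.9
tool_pos: [0.534, -0.0537, 0.0943]
tool_rot: [-0.0, 0.865, -0.501, 0.001]
contact_force: [0.7, -0.4, -6.8]
gripper_width: 0.124
```

```bash
python3 q.py
```

```text
t 15.9 pos [ 0.534  -0.0537  0.0943] phi -60.18 F [ 0.7 -0.4 -6.8] Mz [-0.039 -0.073  0.137] q6 2.382 v6 0.518 e6 -0.275 w 0.124
```

Emit:
play_rows --commands '[{"dx":0,"dy":0,"dz":0,"rx":0,"ry":0,"rz":0.05,"claw":1}]'

```text
time: 16.0
tool_pos: [0.534, -0.0537, 0.0943]
tool_rot: [-0.0, 0.852, -0.524, 0.001]
contact_force: [1.8, -0.3, -8.0]
gripper_width: 0.13
```

```bash
python3 q.py
```

```text
t 16.0 pos [ 0.534  -0.0537  0.0943] phi -63.17 F [ 1.8 -0.3 -8. ] Mz [-0.033 -0.123  0.096] q6 2.434 v6 0.517 e6 -0.273 w 0.13
```

Emit:
play_rows --commands '[{"dx":0,"dy":0,"dz":0,"rx":0,"ry":0,"rz":0.05,"claw":1}]'

```text
time: 16.1
tool_pos: [0.534, -0.0537, 0.0943]
tool_rot: [-0.0, 0.838, -0.546, 0.001]
contact_force: [0.4, 0.1, -6.7]
gripper_width: 0.129
```

```bash
python3 q.py
```

```text
t 16.1 pos [ 0.534  -0.0537  0.0943] phi -66.16 F [ 0.4  0.1 -6.7] Mz [-0.029 -0.049  0.157] q6 2.487 v6 0.517 e6 -0.271 w 0.129
```

Emit:
play_rows --commands '[{"dx":0,"dy":0,"dz":0,"rx":0,"ry":0,"rz":0.05,"claw":1}]'

```text
time: 16.2
tool_pos: [0.5339, -0.0537, 0.0943]
tool_rot: [-0.0, 0.823, -0.567, 0.001]
contact_force: [0.7, -0.2, -7.7]
gripper_width: 0.119
```

```bash
python3 q.py
```

```text
t 16.2 pos [ 0.5339 -0.0537  0.0943] phi -69.14 F [ 0.7 -0.2 -7.7] Mz [ 0.033 -0.12   0.111] q6 2.539 v6 0.516 e6 -0.269 w 0.119
```

Emit:
play_rows --commands '[{"dx":0,"dy":0,"dz":0,"rx":0,"ry":0,"rz":0.05,"claw":1}]'

```text
time: 16.3
tool_pos: [0.534, -0.0537, 0.0943]
tool_rot: [-0.0, 0.808, -0.589, 0.001]
contact_force: [0.5, -0.1, -7.8]
gripper_width: 0.123
```

```bash
python3 q.py
```

```text
t 16.3 pos [ 0.534  -0.0537  0.0943] phi -72.13 F [ 0.5 -0.1 -7.8] Mz [-0.034 -0.067  0.17 ] q6 2.591 v6 0.517 e6 -0.267 w 0.123
```

Emit:
play_rows --commands '[{"dx":0,"dy":0,"dz":0,"rx":0,"ry":0,"rz":0.05,"claw":1}]'

```text
time: 16.4
tool_pos: [0.5339, -0.0537, 0.0943]
tool_rot: [-0.0, 0.793, -0.609, 0.001]
contact_force: [0.9, -0.6, -7.7]
gripper_width: 0.125
```

```bash
python3 q.py
```

```text
t 16.4 pos [ 0.5339 -0.0537  0.0943] phi -75.1 F [ 0.9 -0.6 -7.7] Mz [-0.068 -0.09   0.316] q6 2.643 v6 0.515 e6 -0.101 w 0.125
```

Emit:
play_rows --commands '[{"dx":0,"dy":0,"dz":0,"rx":0,"ry":0,"rz":0.05,"claw":1}]'

```text
time: 16.5
tool_pos: [0.5339, -0.0538, 0.0943]
tool_rot: [-0.0, 0.777, -0.63, 0.001]
contact_force: [1.0, 0.1, -7.7]
gripper_width: 0.127
```

```bash
python3 q.py
```

```text
t 16.5 pos [ 0.5339 -0.0538  0.0943] phi -78.04 F [ 1.   0.1 -7.7] Mz [-0.047 -0.109  0.436] q6 2.694 v6 0.51 e6 0.023 w 0.127
```

Emit:
play_rows --commands '[{"dx":0,"dy":0,"dz":0,"rx":0,"ry":0,"rz":0.025,"claw":1}]'

```text
time: 16.6
tool_pos: [0.5339, -0.0537, 0.0942]
tool_rot: [-0.0, 0.769, -0.639, 0.001]
contact_force: [0.5, 0.0, -7.9]
gripper_width: 0.121
```

```bash
python3 q.py
```

```text
t 16.6 pos [ 0.5339 -0.0537  0.0942] phi -79.49 F [ 0.5  0.  -7.9] Mz [ 0.074 -0.111  0.466] q6 2.72 v6 0.25 e6 0.399 w 0.121
```

Emit:
play_rows --commands '[{"dx":0,"dy":0,"dz":0,"rx":0,"ry":0,"rz":0,"claw":0.7},{"dx":0,"dy":0,"dz":0,"rx":0,"ry":0,"rz":0,"claw":0.65},{"dx":0,"dy":0,"dz":-2.0,"rx":0,"ry":0,"rz":0,"claw":0.65},{"dx":0,"dy":0,"dz":-4.5,"rx":0,"ry":0,"rz":0,"claw":0.65}]'

```text
time: 17.0
tool_pos: [0.5336, -0.0537, 0.1399]
tool_rot: [0.0, 0.769, -0.639, 0.001]
contact_force: [0.2, 0.4, 0.8]
gripper_width: 0.352
```

```bash
python3 -c "
from h import *
go(.6073,-.0171,.1395,14.4)"
```

```text
t 17.0 pos [ 0.5336 -0.0537  0.1399] phi -79.5 F [0.2 0.4 0.8] M [-0.025 -0.027  0.016] q6 2.72 w 0.352
d cm [-2.26 -7.91  0.04] r [ 1.000e-03 -2.000e-03 -1.639e+00]
```

Emit:
play_rows --commands '[{"dx":-1.1,"dy":-4.0,"dz":0,"rx":0,"ry":0,"rz":-1.64,"claw":0.65},{"dx":-2.25,"dy":-7.9,"dz":0,"rx":0,"ry":0,"rz":-1.64,"claw":0.65},{"dx":-2.25,"dy":-7.9,"dz":0,"rx":0,"ry":0,"rz":-1.64,"claw":0.65},{"dx":-2.25,"dy":-7.9,"dz":0,"rx":0,"ry":0,"rz":-1.64,"claw":0.65},{"dx":-2.25,"dy":-7.9,"dz":0,"rx":0,"ry":0,"rz":-1.64,"claw":0.65}]'

```text
time: 17.5
tool_pos: [0.6085, -0.0171, 0.1414]
tool_rot: [0.0, 0.951, -0.31, 0.002]
contact_force: [-0.8, -0.4, 0.3]
gripper_width: 0.345
```

```bash
python3 -c "
from h import *
go(.6073,-.0171,.1395,104.4)"
```

```text
t 17.5 pos [ 0.6085 -0.0171  0.1414] phi -36.14 F [-0.8 -0.4  0.3] M [-0.009 -0.021 -0.038] q6 2.05 w 0.345
d cm [-0.09  0.07  0.19] r [ 0.004 -0.003 -2.453]
```

Emit:
play_rows --commands '[{"dx":-0.1,"dy":0.07,"dz":0.1,"rx":0,"ry":0,"rz":-2.45,"claw":0.65},{"dx":-0.1,"dy":0.07,"dz":0.1,"rx":0,"ry":0,"rz":-2.45,"claw":0.65},{"dx":-0.1,"dy":0.07,"dz":0.1,"rx":0,"ry":0,"rz":-2.45,"claw":0.65},{"dx":-0.1,"dy":0.07,"dz":0.1,"rx":0,"ry":0,"rz":-2.45,"claw":0.65},{"dx":-0.1,"dy":0.07,"dz":0.1,"rx":0,"ry":0,"rz":-2.45,"claw":0.65}]'

```text
time: 18.0
tool_pos: [0.6083, -0.0172, 0.1422]
tool_rot: [0.001, 0.998, 0.059, 0.002]
contact_force: [-0.2, 0.2, 0.3]
gripper_width: 0.353
```

Emit:
play_rows --commands '[{"dx":0,"dy":0,"dz":0,"rx":0,"ry":0,"rz":-1.7,"claw":0.65},{"dx":0,"dy":0,"dz":0,"rx":0,"ry":0,"rz":-1.7,"claw":0.65},{"dx":0,"dy":0,"dz":0,"rx":0,"ry":0,"rz":-1.7,"claw":0.65},{"dx":0,"dy":0,"dz":0,"rx":0,"ry":0,"rz":-1.7,"claw":0.65},{"dx":0,"dy":0,"dz":0,"rx":0,"ry":0,"rz":-1.7,"claw":0.65}]'

```text
time: 18.5
tool_pos: [0.6094, -0.0174, 0.1439]
tool_rot: [0.003, 0.907, 0.421, 0.002]
contact_force: [-0.2, -0.3, -0.6]
gripper_width: 0.35
```

```bash
python3 -c "
from h import *
go(.6073,-.0171,.094,104.4)"
```

```text
t 18.5 pos [ 0.6094 -0.0174  0.1439] phi 49.77 F [-0.2 -0.3 -0.6] M [0.02  0.013 0.005] q6 0.55 w 0.35
d cm [-0.12 -0.21  4.99] r [ 0.007  0.002 -0.953]
```

Emit:
play_rows --commands '[{"dx":-0.12,"dy":-0.2,"dz":0.3,"rx":0.007,"ry":0.002,"rz":-0.953,"claw":0.65},{"dx":-0.12,"dy":-0.2,"dz":0.3,"rx":0.007,"ry":0.002,"rz":-0.953,"claw":0.65},{"dx":-0.12,"dy":-0.2,"dz":0.3,"rx":0.007,"ry":0.002,"rz":-0.953,"claw":0.65},{"dx":-0.12,"dy":-0.2,"dz":0.3,"rx":0.007,"ry":0.002,"rz":-0.953,"claw":0.65},{"dx":-0.12,"dy":-0.2,"dz":0.3,"rx":0.007,"ry":0.002,"rz":-0.953,"claw":0.65}]'

```text
time: 19.0
tool_pos: [0.6082, -0.0173, 0.1427]
tool_rot: [0.001, 0.69, 0.724, 0.001]
contact_force: [0.1, 0.1, 0.5]
gripper_width: 0.349
```

```bash
python3 -c "
from h import *
go(.6073,-.0171,.094,104.4)"
```

```text
t 19.0 pos [ 0.6082 -0.0173  0.1427] phi 92.74 F [0.1 0.1 0.5] M [ 0.014  0.039 -0.012] q6 -0.2 w 0.349
d cm [ 0.02 -0.1   4.87] r [ 0.003  0.001 -0.203]
```

Emit:
play_rows --commands '[{"dx":0.02,"dy":-0.1,"dz":0.5,"rx":0.003,"ry":0.001,"rz":-0.203,"claw":0.65},{"dx":0.02,"dy":-0.1,"dz":0.5,"rx":0.003,"ry":0.001,"rz":-0.203,"claw":0.65},{"dx":0.02,"dy":-0.1,"dz":0.5,"rx":0.003,"ry":0.001,"rz":-0.203,"claw":0.65}]'

```text
time: 19.3
tool_pos: [0.6081, -0.0173, 0.1391]
tool_rot: [0.001, 0.613, 0.79, 0.001]
contact_force: [-0.2, -0.0, 0.3]
gripper_width: 0.353
```

```bash
python3 -c "
from h import *
go(.6073,-.0171,.094,104.4)"
```

```text
t 19.3 pos [ 0.6081 -0.0173  0.1391] phi 104.36 F [-0.2 -0.   0.3] M [ 0.016 -0.003  0.081] q6 -0.4 w 0.353
d cm [ 0.04 -0.08  4.51] r [ 0.003  0.001 -0.001]
```

Emit:
play_rows --commands '[{"dx":0.04,"dy":-0.08,"dz":2.3,"rx":0.003,"ry":0,"rz":0,"claw":0.65},{"dx":0.04,"dy":-0.08,"dz":4.5,"rx":0.003,"ry":0,"rz":0,"claw":0.7},{"dx":0.04,"dy":-0.08,"dz":4.5,"rx":0.003,"ry":0,"rz":0,"claw":0.75},{"dx":0.04,"dy":-0.08,"dz":4.5,"rx":0.003,"ry":0,"rz":0,"claw":1},{"dx":0.04,"dy":-0.08,"dz":4.5,"rx":0.003,"ry":0,"rz":0,"claw":1}]'

```text
time: 19.8
tool_pos: [0.6073, -0.017, 0.0941]
tool_rot: [0.0, 0.613, 0.79, -0.0]
contact_force: [1.4, 0.2, -6.8]
gripper_width: 0.124
```

```bash
python3 q.py
```

```text
t 19.8 pos [ 0.6073 -0.017   0.0941] phi 104.32 F [ 1.4  0.2 -6.8] Mz [ 0.087 -0.205 -0.064] q6 -0.4 v6 -0.004 e6 -0.048 w 0.124
```

Emit:
play_rows --commands '[{"dx":0,"dy":0,"dz":0,"rx":0,"ry":0,"rz":0.1,"claw":1}]'

```text
time: 19.9
tool_pos: [0.6074, -0.0169, 0.0942]
tool_rot: [0.0, 0.653, 0.757, -0.0]
contact_force: [2.3, -0.8, -8.0]
gripper_width: 0.129
```

```bash
python3 q.py
```

```text
t 19.9 pos [ 0.6074 -0.0169  0.0942] phi 98.46 F [ 2.3 -0.8 -8. ] Mz [-0.024 -0.226  0.202] q6 -0.298 v6 1.049 e6 -1.021 w 0.129
```

Emit:
play_rows --commands '[{"dx":0,"dy":0,"dz":0,"rx":0,"ry":0,"rz":0.05,"claw":1}]'

```text
time: 20.0
tool_pos: [0.6074, -0.0169, 0.0942]
tool_rot: [0.0, 0.673, 0.74, -0.0]
contact_force: [1.6, 1.2, -6.8]
gripper_width: 0.127
```

```bash
python3 q.py
```

```text
t 20.0 pos [ 0.6074 -0.0169  0.0942] phi 95.44 F [ 1.6  1.2 -6.8] Mz [-0.014 -0.231  0.147] q6 -0.245 v6 0.494 e6 -0.109 w 0.127
```

Emit:
play_rows --commands '[{"dx":0,"dy":0,"dz":0,"rx":0,"ry":0,"rz":0.05,"claw":1}]'

```text
time: 20.1
tool_pos: [0.6074, -0.0169, 0.0942]
tool_rot: [0.001, 0.692, 0.722, -0.0]
contact_force: [0.9, -0.5, -8.1]
gripper_width: 0.123
```

```bash
python3 q.py
```

```text
t 20.1 pos [ 0.6074 -0.0169  0.0942] phi 92.47 F [ 0.9 -0.5 -8.1] Mz [ 0.044 -0.187  0.141] q6 -0.193 v6 0.521 e6 -0.267 w 0.123
```

Emit:
play_rows --commands '[{"dx":0,"dy":0,"dz":0,"rx":0,"ry":0,"rz":0.05,"claw":1}]'

```text
time: 20.2
tool_pos: [0.6075, -0.0169, 0.0942]
tool_rot: [0.001, 0.71, 0.704, 0.0]
contact_force: [1.1, -0.5, -7.7]
gripper_width: 0.125
```

```bash
python3 q.py
```

```text
t 20.2 pos [ 0.6075 -0.0169  0.0942] phi 89.5 F [ 1.1 -0.5 -7.7] Mz [ 0.067 -0.215  0.213] q6 -0.141 v6 0.511 e6 -0.215 w 0.125
```

Emit:
play_rows --commands '[{"dx":0,"dy":0,"dz":0,"rx":0,"ry":0,"rz":0.05,"claw":1}]'

```text
time: 20.3
tool_pos: [0.6074, -0.0169, 0.0941]
tool_rot: [0.001, 0.728, 0.685, 0.0]
contact_force: [2.2, -0.1, -7.7]
gripper_width: 0.121
```

```bash
python3 q.py
```

```text
t 20.3 pos [ 0.6074 -0.0169  0.0941] phi 86.55 F [ 2.2 -0.1 -7.7] Mz [-0.031 -0.248  0.361] q6 -0.089 v6 0.511 e6 -0.073 w 0.121
```

Emit:
play_rows --commands '[{"dx":0,"dy":0,"dz":0,"rx":0,"ry":0,"rz":0.05,"claw":1}]'

```text
time: 20.4
tool_pos: [0.6075, -0.0169, 0.0941]
tool_rot: [0.001, 0.745, 0.667, 0.0]
contact_force: [0.5, 0.5, -7.2]
gripper_width: 0.124
```

```bash
python3 q.py
```

```text
t 20.4 pos [ 0.6075 -0.0169  0.0941] phi 83.62 F [ 0.5  0.5 -7.2] Mz [ 0.007 -0.231  0.448] q6 -0.038 v6 0.507 e6 0.051 w 0.124
```

Emit:
play_rows --commands '[{"dx":0,"dy":0,"dz":0,"rx":0,"ry":0,"rz":0.014,"claw":1}]'

```text
time: 20.5
tool_pos: [0.6075, -0.0169, 0.0942]
tool_rot: [0.001, 0.75, 0.662, 0.0]
contact_force: [0.7, 0.2, -8.0]
gripper_width: 0.129
```

```bash
python3 q.py
```

```text
t 20.5 pos [ 0.6075 -0.0169  0.0942] phi 82.84 F [ 0.7  0.2 -8. ] Mz [ 0.05  -0.207  0.525] q6 -0.024 v6 0.13 e6 0.539 w 0.129
```

Emit:
play_rows --commands '[{"dx":0,"dy":0,"dz":0,"rx":0,"ry":0,"rz":0,"claw":0.7},{"dx":0,"dy":0,"dz":0,"rx":0,"ry":0,"rz":0,"claw":0.65},{"dx":0,"dy":0,"dz":-2.0,"rx":0,"ry":0,"rz":0,"claw":0.65},{"dx":0,"dy":0,"dz":-4.5,"rx":0,"ry":0,"rz":0,"claw":0.65}]'

```text
time: 20.9
tool_pos: [0.607, -0.0168, 0.1396]
tool_rot: [0.001, 0.75, 0.662, -0.0]
contact_force: [0.2, -0.9, 0.8]
gripper_width: 0.35
```

```bash
python3 -c "
from h import *
go(.5702,-.1271,.094,9.75)"
```

```text
t 20.9 pos [ 0.607  -0.0168  0.1396] phi 82.84 F [ 0.2 -0.9  0.8] M [ 0.021  0.01  -0.075] q6 -0.02 w 0.35
d cm [-11.39  -2.28   4.58] r [2.000e-03 1.000e-03 1.276e+00]
```

Emit:
play_rows --commands '[{"dx":-4.5,"dy":-0.9,"dz":0,"rx":0,"ry":0,"rz":1.276,"claw":0.65},{"dx":-9,"dy":-1.8,"dz":0,"rx":0,"ry":0,"rz":1.276,"claw":0.65},{"dx":-11.4,"dy":-2.3,"dz":0,"rx":0,"ry":0,"rz":1.276,"claw":0.65},{"dx":-11.4,"dy":-2.3,"dz":0,"rx":0,"ry":0,"rz":1.276,"claw":0.65},{"dx":-11.4,"dy":-2.3,"dz":0,"rx":0,"ry":0,"rz":1.276,"claw":0.65}]'

```text
time: 21.4
tool_pos: [0.5705, -0.1285, 0.1417]
tool_rot: [0.002, 0.941, 0.337, 0.001]
contact_force: [0.4, -0.3, -1.3]
gripper_width: 0.352
```

```bash
python3 -c "
from h import *
go(.5702,-.1271,.094,9.75)"
```

```text
t 21.4 pos [ 0.5705 -0.1285  0.1417] phi 39.4 F [ 0.4 -0.3 -1.3] M [ 0.028  0.05  -0.04 ] q6 0.54 w 0.352
d cm [ 0.06 -0.15  4.77] r [ 0.004 -0.002  0.517]
```

Emit:
play_rows --commands '[{"dx":0.06,"dy":-0.15,"dz":0.2,"rx":0.004,"ry":-0.002,"rz":0.517,"claw":0.65},{"dx":0.06,"dy":-0.15,"dz":0.2,"rx":0.004,"ry":-0.002,"rz":0.517,"claw":0.65},{"dx":0.06,"dy":-0.15,"dz":0.2,"rx":0.004,"ry":-0.002,"rz":0.517,"claw":0.65},{"dx":0.06,"dy":-0.15,"dz":0.2,"rx":0.004,"ry":-0.002,"rz":0.517,"claw":0.65},{"dx":0.06,"dy":-0.15,"dz":0.2,"rx":0.004,"ry":-0.002,"rz":0.517,"claw":0.65}]'

```text
time: 21.9
tool_pos: [0.5709, -0.1273, 0.1414]
tool_rot: [0.001, 0.996, 0.085, 0.001]
contact_force: [-0.5, 0.1, 0.0]
gripper_width: 0.354
```

```bash
python3 -c "
from h import *
go(.5702,-.1271,.094,9.75)"
```

```text
t 21.9 pos [ 0.5709 -0.1273  0.1414] phi 9.79 F [-0.5  0.1  0. ] M [-0.025  0.057  0.024] q6 1.05 w 0.354
d cm [-0.07 -0.04  4.74] r [ 0.001 -0.003  0.001]
```

Emit:
play_rows --commands '[{"dx":-0.07,"dy":-0.04,"dz":2.3,"rx":0,"ry":-0.003,"rz":0,"claw":0.65},{"dx":-0.07,"dy":-0.04,"dz":4.7,"rx":0,"ry":-0.003,"rz":0,"claw":0.7},{"dx":-0.07,"dy":-0.04,"dz":4.7,"rx":0,"ry":-0.003,"rz":0,"claw":0.75},{"dx":-0.07,"dy":-0.04,"dz":4.7,"rx":0,"ry":-0.003,"rz":0,"claw":1},{"dx":-0.07,"dy":-0.04,"dz":4.7,"rx":0,"ry":-0.003,"rz":0,"claw":1}]'

```text
time: 22.4
tool_pos: [0.5698, -0.1271, 0.0944]
tool_rot: [0.001, 0.996, 0.086, -0.001]
contact_force: [-1.0, -1.3, -6.0]
gripper_width: 0.126
```

```bash
python3 q.py
```

```text
t 22.4 pos [ 0.5698 -0.1271  0.0944] phi 9.83 F [-1.  -1.3 -6. ] Mz [-0.107  0.125  0.041] q6 1.054 v6 0.003 e6 0.063 w 0.126
```

Emit:
play_rows --commands '[{"dx":0,"dy":0,"dz":0,"rx":0,"ry":0,"rz":0.1,"claw":1}]'

```text
time: 22.5
tool_pos: [0.5698, -0.1271, 0.0944]
tool_rot: [0.001, 0.999, 0.035, -0.0]
contact_force: [0.9, -0.4, -7.2]
gripper_width: 0.123
```

```bash
python3 q.py
```

```text
t 22.5 pos [ 0.5698 -0.1271  0.0944] phi 4.0 F [ 0.9 -0.4 -7.2] Mz [-0.011 -0.24   0.129] q6 1.155 v6 1.036 e6 -1.036 w 0.123
```

Emit:
play_rows --commands '[{"dx":0,"dy":0,"dz":0,"rx":0,"ry":0,"rz":0.05,"claw":1}]'

```text
time: 22.6
tool_pos: [0.5698, -0.1271, 0.0944]
tool_rot: [0.001, 1.0, 0.009, -0.0]
contact_force: [0.5, -0.1, -7.3]
gripper_width: 0.118
```

```bash
python3 q.py
```

```text
t 22.6 pos [ 0.5698 -0.1271  0.0944] phi 1.02 F [ 0.5 -0.1 -7.3] Mz [-0.031 -0.168  0.128] q6 1.207 v6 0.488 e6 -0.125 w 0.118
```

Emit:
play_rows --commands '[{"dx":0,"dy":0,"dz":0,"rx":0,"ry":0,"rz":0.05,"claw":1}]'

```text
time: 22.7
tool_pos: [0.5698, -0.1271, 0.0944]
tool_rot: [0.001, 1.0, -0.017, -0.0]
contact_force: [1.5, -1.3, -7.6]
gripper_width: 0.127
```

```bash
python3 q.py
```

```text
t 22.7 pos [ 0.5698 -0.1271  0.0944] phi -1.93 F [ 1.5 -1.3 -7.6] Mz [-0.051 -0.165  0.197] q6 1.259 v6 0.514 e6 -0.281 w 0.127
```

Emit:
play_rows --commands '[{"dx":0,"dy":0,"dz":0,"rx":0,"ry":0,"rz":0.05,"claw":1}]'

```text
time: 22.8
tool_pos: [0.5698, -0.1271, 0.0944]
tool_rot: [0.001, 0.999, -0.042, 0.0]
contact_force: [0.9, -0.7, -7.8]
gripper_width: 0.128
```

```bash
python3 q.py
```

```text
t 22.8 pos [ 0.5698 -0.1271  0.0944] phi -4.87 F [ 0.9 -0.7 -7.8] Mz [ 0.015 -0.18   0.115] q6 1.31 v6 0.509 e6 -0.276 w 0.128
```

Emit:
play_rows --commands '[{"dx":0,"dy":0,"dz":0,"rx":0,"ry":0,"rz":0.05,"claw":1}]'

```text
time: 22.9
tool_pos: [0.5698, -0.127, 0.0944]
tool_rot: [0.001, 0.998, -0.068, 0.0]
contact_force: [0.5, -1.0, -7.1]
gripper_width: 0.124
```

```bash
python3 q.py
```

```text
t 22.9 pos [ 0.5698 -0.127   0.0944] phi -7.8 F [ 0.5 -1.  -7.1] Mz [-0.069 -0.16   0.11 ] q6 1.361 v6 0.508 e6 -0.276 w 0.124
```

Emit:
play_rows --commands '[{"dx":0,"dy":0,"dz":0,"rx":0,"ry":0,"rz":0.05,"claw":1}]'

```text
time: 23.0
tool_pos: [0.5698, -0.1271, 0.0944]
tool_rot: [0.001, 0.996, -0.094, 0.001]
contact_force: [1.9, -1.2, -8.0]
gripper_width: 0.126
```

```bash
python3 q.py
```

```text
t 23.0 pos [ 0.5698 -0.1271  0.0944] phi -10.74 F [ 1.9 -1.2 -8. ] Mz [-0.042 -0.207  0.137] q6 1.413 v6 0.507 e6 -0.274 w 0.126
```

Emit:
play_rows --commands '[{"dx":0,"dy":0,"dz":0,"rx":0,"ry":0,"rz":0.05,"claw":1}]'

```text
time: 23.1
tool_pos: [0.5698, -0.127, 0.0944]
tool_rot: [0.001, 0.993, -0.119, 0.001]
contact_force: [1.5, -0.5, -7.4]
gripper_width: 0.126
```

```bash
python3 q.py
```

```text
t 23.1 pos [ 0.5698 -0.127   0.0944] phi -13.68 F [ 1.5 -0.5 -7.4] Mz [-0.004 -0.136  0.156] q6 1.464 v6 0.509 e6 -0.272 w 0.126
```

Emit:
play_rows --commands '[{"dx":0,"dy":0,"dz":0,"rx":0,"ry":0,"rz":0.05,"claw":1}]'

```text
time: 23.2
tool_pos: [0.5698, -0.127, 0.0944]
tool_rot: [0.001, 0.99, -0.145, 0.001]
contact_force: [1.3, -1.2, -7.4]
gripper_width: 0.124
```

```bash
python3 q.py
```

```text
t 23.2 pos [ 0.5698 -0.127   0.0944] phi -16.62 F [ 1.3 -1.2 -7.4] Mz [-0.056 -0.175  0.151] q6 1.515 v6 0.505 e6 -0.27 w 0.124
```

Emit:
play_rows --commands '[{"dx":0,"dy":0,"dz":0,"rx":0,"ry":0,"rz":0.05,"claw":1}]'

```text
time: 23.3
tool_pos: [0.5698, -0.127, 0.0944]
tool_rot: [0.001, 0.985, -0.17, 0.001]
contact_force: [0.3, -0.2, -6.4]
gripper_width: 0.124
```

```bash
python3 q.py
```

```text
t 23.3 pos [ 0.5698 -0.127   0.0944] phi -19.55 F [ 0.3 -0.2 -6.4] Mz [-0.093 -0.161  0.132] q6 1.567 v6 0.507 e6 -0.268 w 0.124
```

Emit:
play_rows --commands '[{"dx":0,"dy":0,"dz":0,"rx":0,"ry":0,"rz":0.05,"claw":1}]'

```text
time: 23.4
tool_pos: [0.5698, -0.127, 0.0944]
tool_rot: [0.001, 0.981, -0.195, 0.001]
contact_force: [0.9, -0.9, -7.8]
gripper_width: 0.127
```

```bash
python3 q.py
```

```text
t 23.4 pos [ 0.5698 -0.127   0.0944] phi -22.49 F [ 0.9 -0.9 -7.8] Mz [-0.038 -0.116  0.167] q6 1.618 v6 0.509 e6 -0.266 w 0.127
```

Emit:
play_rows --commands '[{"dx":0,"dy":0,"dz":0,"rx":0,"ry":0,"rz":0.05,"claw":1}]'

```text
time: 23.5
tool_pos: [0.5698, -0.127, 0.0944]
tool_rot: [0.001, 0.975, -0.22, 0.002]
contact_force: [0.5, -0.9, -7.1]
gripper_width: 0.125
```

```bash
python3 q.py
```

```text
t 23.5 pos [ 0.5698 -0.127   0.0944] phi -25.43 F [ 0.5 -0.9 -7.1] Mz [-0.07  -0.173  0.153] q6 1.669 v6 0.509 e6 -0.264 w 0.125
```

Emit:
play_rows --commands '[{"dx":0,"dy":0,"dz":0,"rx":0,"ry":0,"rz":0.05,"claw":1}]'

```text
time: 23.6
tool_pos: [0.5698, -0.127, 0.0944]
tool_rot: [0.001, 0.97, -0.245, 0.002]
contact_force: [1.0, -1.4, -7.1]
gripper_width: 0.12
```

```bash
python3 q.py
```

```text
t 23.6 pos [ 0.5698 -0.127   0.0944] phi -28.37 F [ 1.  -1.4 -7.1] Mz [ 0.001 -0.11   0.149] q6 1.72 v6 0.508 e6 -0.262 w 0.12
```

Emit:
play_rows --commands '[{"dx":0,"dy":0,"dz":0,"rx":0,"ry":0,"rz":0.05,"claw":1}]'

```text
time: 23.7
tool_pos: [0.5698, -0.127, 0.0944]
tool_rot: [0.001, 0.963, -0.27, 0.002]
contact_force: [0.7, -1.1, -8.0]
gripper_width: 0.125
```

```bash
python3 q.py
```

```text
t 23.7 pos [ 0.5698 -0.127   0.0944] phi -31.3 F [ 0.7 -1.1 -8. ] Mz [-0.077 -0.119  0.152] q6 1.772 v6 0.507 e6 -0.26 w 0.125
```

Emit:
play_rows --commands '[{"dx":0,"dy":0,"dz":0,"rx":0,"ry":0,"rz":0.05,"claw":1}]'

```text
time: 23.8
tool_pos: [0.5698, -0.1269, 0.0944]
tool_rot: [0.001, 0.956, -0.294, 0.002]
contact_force: [1.2, -0.5, -7.4]
gripper_width: 0.119
```

```bash
python3 q.py
```

```text
t 23.8 pos [ 0.5698 -0.1269  0.0944] phi -34.22 F [ 1.2 -0.5 -7.4] Mz [-0.038 -0.15   0.265] q6 1.823 v6 0.504 e6 -0.119 w 0.119
```

Emit:
play_rows --commands '[{"dx":0,"dy":0,"dz":0,"rx":0,"ry":0,"rz":0.05,"claw":1}]'

```text
time: 23.9
tool_pos: [0.5699, -0.1269, 0.0944]
tool_rot: [0.001, 0.948, -0.318, 0.003]
contact_force: [1.1, -0.2, -8.1]
gripper_width: 0.123
```

```bash
python3 q.py
```

```text
t 23.9 pos [ 0.5699 -0.1269  0.0944] phi -37.12 F [ 1.1 -0.2 -8.1] Mz [-0.022 -0.153  0.426] q6 1.873 v6 0.501 e6 0.001 w 0.123
```

Emit:
play_rows --commands '[{"dx":0,"dy":0,"dz":0,"rx":0,"ry":0,"rz":0.034,"claw":1}]'

```text
time: 24.0
tool_pos: [0.5699, -0.127, 0.0944]
tool_rot: [0.001, 0.942, -0.334, 0.003]
contact_force: [0.9, -0.9, -8.1]
gripper_width: 0.127
```

```bash
python3 q.py
```

```text
t 24.0 pos [ 0.5699 -0.127   0.0944] phi -39.06 F [ 0.9 -0.9 -8.1] Mz [-0.068 -0.122  0.484] q6 1.907 v6 0.33 e6 0.274 w 0.127
```

Emit:
play_rows --commands '[{"dx":0,"dy":0,"dz":0,"rx":0,"ry":0,"rz":0,"claw":0.7},{"dx":0,"dy":0,"dz":0,"rx":0,"ry":0,"rz":0,"claw":0.6},{"dx":0,"dy":0,"dz":-3.0,"rx":0,"ry":0,"rz":0,"claw":0.6},{"dx":0,"dy":0,"dz":-7,"rx":0,"ry":0,"rz":0,"claw":0.6},{"dx":0,"dy":0,"dz":-11,"rx":0,"ry":0,"rz":0,"claw":0.6}]'

```text
time: 24.5
tool_pos: [0.5696, -0.1266, 0.2069]
tool_rot: [0.001, 0.943, -0.334, 0.003]
contact_force: [0.3, -0.9, 0.0]
gripper_width: 0.4
```

```bash
python3 -c "
from h import *
go(.40,-.42,.23,-39)"
```

```text
t 24.5 pos [ 0.5696 -0.1266  0.2069] phi -39.02 F [ 0.3 -0.9  0. ] M [ 0.011 -0.053 -0.028] q6 1.91 w 0.4
d cm [ 5.31 33.47 -2.3 ] r [-0.001 -0.007 -0.   ]
```

Emit:
play_rows --commands '[{"dx":5.3,"dy":33.5,"dz":-2.3,"rx":0,"ry":0,"rz":0,"claw":0.6},{"dx":5.3,"dy":33.5,"dz":-2.3,"rx":0,"ry":0,"rz":0,"claw":0.6},{"dx":5.3,"dy":33.5,"dz":-2.3,"rx":0,"ry":0,"rz":0,"claw":0.6},{"dx":5.3,"dy":33.5,"dz":-2.3,"rx":0,"ry":0,"rz":0,"claw":0.6},{"dx":5.3,"dy":33.5,"dz":-2.3,"rx":0,"ry":0,"rz":0,"claw":0.6}]'

```text
time: 25.0
tool_pos: [0.444, -0.3444, 0.2255]
tool_rot: [0.002, 0.943, -0.334, 0.005]
contact_force: [0.9, -0.4, -0.1]
gripper_width: 0.401
```

Emit:
play_rows --commands '[{"dx":2,"dy":12,"dz":0,"rx":0,"ry":0,"rz":0,"claw":0.6},{"dx":2,"dy":12,"dz":0,"rx":0,"ry":0,"rz":0,"claw":0.6},{"dx":2,"dy":12,"dz":0,"rx":0,"ry":0,"rz":0,"claw":0.6},{"dx":2,"dy":12,"dz":0,"rx":0,"ry":0,"rz":0,"claw":0.6}]'

```text
time: 25.4
tool_pos: [0.3827, -0.4535, 0.2276]
tool_rot: [0.003, 0.942, -0.335, 0.006]
contact_force: [-0.2, 0.7, 0.4]
gripper_width: 0.398
```

```bash
python3 q.py; python3 -c "
from h import *
a=grab_frame('top');b=grab_frame('side')
cv2.imwrite('pics/top9.png',a);cv2.imwrite('pics/crop9.png',cv2.resize(a[120:205,260:355],None,fx=7,fy=7,interpolation=cv2.INTER_CUBIC))
cv2.imwrite('pics/side9.png',b)"
```

```text
t 25.4 pos [ 0.3827 -0.4535  0.2276] phi -39.2 F [-0.2  0.7  0.4] Mz [ 0.009 -0.014 -0.061] q6 1.258 v6 0.027 e6 -0.153 w 0.398
```

View pics/crop9.png

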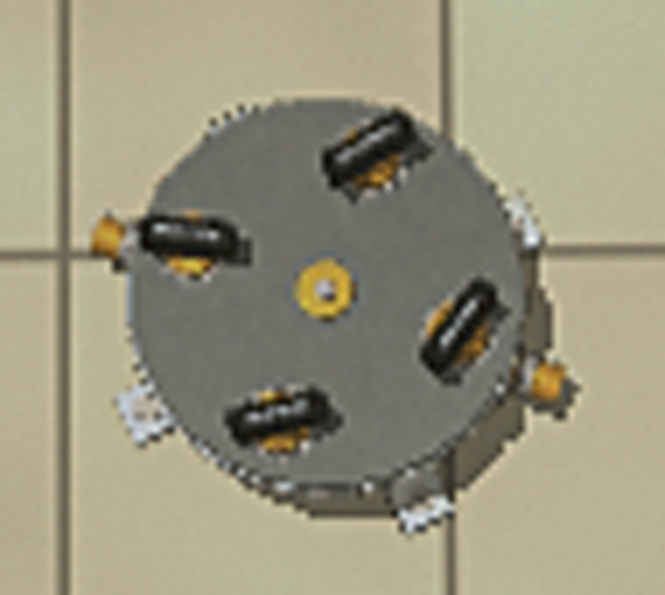

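View pics/side9.png

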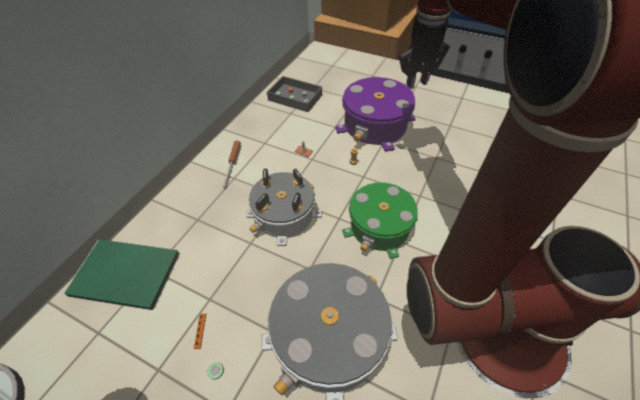

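The top crop shows all four bars turned: knob 1 at (370,150), 2 at (187,240), 3 at (280,412) and 4 at (460,330). Their directions are close to where I let go of each knob. In the side view the bystanders lie where they were and the gripper is clear, so I'm handing in.

```bash
python3 -c "
from plant import ticket,monitor
print(ticket.job_done());print(monitor.state()['time'])"
```

```text
the job is handed in; nothing more can be done
None
the job is handed in; nothing more can be done
```

All four knobs on the small grey cavity are tightened home, and I handed the job in at about 25.5 s of the 72 s. No verdict was reported.

Both passes went crosswise, 1-3-2-4. In pass 1 I turned each knob about 30° clockwise. In pass 2 I turned each one home in small steps until the torque read while turning reached about 0.5 N m.

| Knob | Total turn (rad) | Last torque while turning (N m) |
|---|---|---|
| 1 | 1.56 | 0.49 |
| 3 | 1.38 | 0.47 (about 0.50 worked out from the angle) |
| 2 | 0.90 | 0.53 (about 0.50 worked out from the angle) |
| 4 | 1.38 | 0.48 |

- **Torque noise:** single readings scattered by roughly 0.03–0.05 N m, which is why knobs 3 and 2 read slightly off the value worked out from the angle.
- **Forces:** the largest reading was about 14 N, when gripping knob 3 in pass 1. Forces were otherwise below 10 N.
- **Position estimate:** the two cameras disagreed by about 6 mm on the cover's centre. I corrected this from the first grip, and the later grips landed centred.
- **Last pictures:** all four bars point close to where I released them, the bystanders look unmoved, and the gripper is clear of everything.

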